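# Change over the tyre warmer in the racing pit

### The job

First turn the tyre warmer's heat dial back anticlockwise until it rests against its off stop. With the heat off, take every warmed wheel (red rims) off the warmer and lay it flat in the grey tray, and slide every cold wheel (white rims) onto a spindle of its own, fully down against the hot plate. Only then turn the dial up until its white pointer is exactly at the red flag, and leave the other things on the table where they are.

Things in the scene. Friction and masses are not known exactly. Their poses are not given: they have to be found in the camera images.
- red1: model-car wheel: black tyre 62 mm diameter, 36 mm wide, about 90 g, with a 22 mm bore right through its centre and red rim faces (both faces alike); origin at its centre, z along its axle. Warmed; starts seated on a spindle of the tyre warmer. None if this wheel is absent in this run.
- red2: model-car wheel: black tyre 62 mm diameter, 36 mm wide, about 90 g, with a 22 mm bore right through its centre and red rim faces (both faces alike); origin at its centre, z along its axle. Warmed; starts seated on a spindle of the tyre warmer. None if this wheel is absent in this run.
- red3: model-car wheel: black tyre 62 mm diameter, 36 mm wide, about 90 g, with a 22 mm bore right through its centre and red rim faces (both faces alike); origin at its centre, z along its axle. Warmed; starts seated on a spindle of the tyre warmer. None if this wheel is absent in this run.
- white1: model-car wheel: black tyre 62 mm diameter, 36 mm wide, about 90 g, with a 22 mm bore right through its centre and white rim faces (both faces alike); origin at its centre, z along its axle. Cold; starts lying flat on the table in front of the warmer (origin 18 mm up). None if this wheel is absent in this run.
- white2: model-car wheel: black tyre 62 mm diameter, 36 mm wide, about 90 g, with a 22 mm bore right through its centre and white rim faces (both faces alike); origin at its centre, z along its axle. Cold; starts lying flat on the table in front of the warmer (origin 18 mm up). None if this wheel is absent in this run.
- white3: model-car wheel: black tyre 62 mm diameter, 36 mm wide, about 90 g, with a 22 mm bore right through its centre and white rim faces (both faces alike); origin at its centre, z along its axle. Cold; starts lying flat on the table in front of the warmer (origin 18 mm up). None if this wheel is absent in this run.
- warmer: fixed tyre warmer: grey base 150 x 270 mm (origin under its centre) with a sloping aluminium hot plate, 140 mm up the slope x 285 mm wide, low edge (about 12 mm up) towards -x, high edge at +x, orange. A row along y of three steel spindles 95 mm apart, 13 mm diameter, coned tips, stands square on the plate, leaning 20 degrees from vertical towards -x
- pin1 (a point): spindle of the warmer: this point, on its axis and 18 mm above the hot plate, is where the centre of a fully seated wheel lies. z runs along the spindle to its tip, 42 mm beyond this point; y along the row; x up the slope. The plate reaches 70 mm from the spindle up and down the slope. This is the one at the +y end.
- pin2 (a point): spindle of the warmer: this point, on its axis and 18 mm above the hot plate, is where the centre of a fully seated wheel lies. z runs along the spindle to its tip, 42 mm beyond this point; y along the row; x up the slope. The plate reaches 70 mm from the spindle up and down the slope. This is the middle one.
- pin3 (a point): spindle of the warmer: this point, on its axis and 18 mm above the hot plate, is where the centre of a fully seated wheel lies. z runs along the spindle to its tip, 42 mm beyond this point; y along the row; x up the slope. The plate reaches 70 mm from the spindle up and down the slope. This is the one at the -y end.
- tray: fixed low grey open tray, 270 (x) x 160 (y) x 26 mm high, walls 5 mm, floor 5 mm thick; origin under its centre, on the table
- control_unit: fixed blue control box of the warmer, 150 x 150 x 60 mm, its white top carrying the heat dial and a printed scale of black ticks; origin under its centre, below the dial's axis; z up
- dial (a joint): heat dial's angle, rad: 0 at the off stop (the anticlockwise end, a hard stop), growing clockwise seen from above, to a hard stop at 4.71. Stays where it is left; turns against a light steady friction of 0.04 N m
- dial_grip (a point): on the dial's vertical axis, 97 mm above the table, where to grip the dial's black bar: 56 mm long, 14 mm thick, from 74 to 106 mm above the table, standing on a black disc of 38 mm radius whose top is at 74 mm. The point turns with the dial: x along the bar, the white pointer line at its -x end
- dial_pointer (a point): outer end of the dial's white pointer, on the disc's rim, 38 mm from the dial's axis
- flag_tip (a point): the red flag set on the scale (22 x 7 mm, its top 70 mm above the table): this point lies just inside the flag's inner end, 38 mm from the dial's axis, in line with the flag; the dial is on the mark when its pointer's end is right at this point
- can_blue: bystander: blue spray can with dark cap, 64 mm diameter, 195 mm tall, standing; origin under its centre
- can_red: bystander: black spray can with red cap, 64 mm diameter, 195 mm tall, standing; origin under its centre
- driver: bystander: screwdriver with orange handle, 170 mm long, lying, x along its length; origin near its middle
- spanner: bystander: steel spanner, 150 mm long, lying, x along its length; origin near its middle
- damper: bystander: small spring damper (brass and yellow), 120 mm long, lying; origin under its centre
Things that resemble listed ones, but are neither listed nor needed, are in the scene too. What is shaped like the white1 but orange is not meant. What is shaped like the red3 but brown is not meant.

How it is judged:
By the outcome, as a careful person would: the job done as asked, in the order asked, and still so for the second after the job is handed in, with the robot touching nothing.
Of red1, red2, red3 only 2 to 3 are there at a start; the rules pass over those that are not, and their reading is None.
Of white1, white2, white3 only 2 to 3 are there at a start; the rules pass over those that are not, and their reading is None.
At some moment in a run one of white1, white2, white3 may be knocked a few centimetres aside while the robot is not near it.
Once in a run the grip may slacken for a moment while it holds something.
It also fails if it takes over 210 s, if anything falls off the work surface, if the arm or the gripper's body presses on something with over 40 N, if the wrist force passes 120 N, or if a joint passes its speed limit or range.

### The arm

A 6-joint arm with a two-finger parallel gripper is mounted at the origin on the work surface. World frame = base frame: x ahead of the robot, y to its left, z up, the work surface at z = 0. Lengths are in m, angles in degrees, forces in N, time in s.
With the tool pointing down it reaches from about 0.35 to 0.875 m from the base axis. Payload 15.5 kg.
Tool frame: the origin (TCP) lies at the very end of the fingers, on their centre line; the grasp point (between the pads) lies 19 mm behind it (ctrl.grip_point_offset is the distance from the TCP to the grasp point, in m); z points along the fingers, x is the direction in which the jaws open and shut, and the axes are right-handed (so a half turn about z gives the same grasp; the last joint's range is limited). The gripper opens to 85 mm and grips with 20 to 120 N. Pads are 22 mm wide; open, the fingers measure 114 mm over their backs; the gripper's body (76 mm by 85 mm) begins 54 mm behind the grasp point. The pads swing forward as they close: fully open they stand 13 mm farther back than shut.
Start: joints at [-74.914, 28.281, 77.091, -0, 74.628, -5.472], TCP at [0.219, -0.585, 0.231] pointing down, gripper open.
Joint ranges: [-166.48, 166.48], [-47.26, 123.95], [12.59, 153.08], [-70.14, 250.14], [6.76, 159.57], [-176.63, 176.63]. Speed limits (degrees/s): [108.29, 108.29, 147.25, 172.46, 172.46, 172.46].

### API

Orientations are given as a 3x3 rotation matrix whose columns are the frame's x, y, z axes.
In Python, from bench import ctrl gives the robot as it stands. The module is installed in compiled form; this text tells all that it offers.
- The arm moves only by the tool jog_arm, never from a script. Its argument "motion" is one flat list of numbers, 4 for each row, row after row: the shift along the world's x, y, z in units of 25 mm (1.0 is 25 mm), then the turn about the world's z in units of 5 degrees (1.0 is 5 degrees). A call has 1 to 20 rows; each row is the pose to reach, as a shift and turn from the pose commanded when the call began; what a row does not reach only later rows make up. A row lasts 1/12 s, in which the tool goes at most 41.7 mm and 7.16 degrees, less where a joint would pass 70% of its speed; a pose out of reach is approached as far as the arm can. A call with a gripper value outside its range is refused whole. "gripper" is the finger opening in mm, from 0 to 85.4, set as the call begins (left out, the last holds). The fingers move at their own pace and stop on an object; "force" is the grip in N (left out, the last holds). Time passes only in rows, so rows that repeat a pose let the fingers close. It gives the time, the measured TCP pose, the force and the opening at its end, in the units of the state.
- ctrl.read_state(): the state, without advancing time (a new reading comes with each control period).
- ctrl.read_camera(name): name is "scene" or "side" or "wrist"; returns a dict with "frame" (384x512x3 uint8, red, green, blue), "mtx" (3x3 intrinsics, pixels), "rvec" (rotation vector, rad) and "tvec" (3), from world to camera coordinates, as OpenCV has them; the wrist camera has in their place "tool_from_camera" (4x4, takes a point from camera to tool coordinates, whose origin is the TCP and whose axes are the tool frame's). Camera axes: x right, y down, z forward; pixel columns grow to the right and rows downward; lengths in m; the calibration is good to about 2 mm. A picture is of the moment at which its call begins: read the wrist's pose just before it. There is no depth.
- ctrl.sign_off(): hands the job in, once; it reports no verdict.
The state is a dict: "time_s": time; "joint_pos": joint angles; "qvel": joint speeds; "tau": joint torques, N m; "ee_pos": TCP position; "eef_rot": TCP orientation; "ft_force": force on the tool from outside, world axes, zero at the start; "ft_torque": the same for the moment, N m; "opening": finger opening in m.
Only numpy, scipy, OpenCV 4.12 (cv2) and the standard library are available. Lean on these libraries where they do the work, as an engineer would, in place of code of your own. Each camera call takes 0.05 s, during which the arm holds its last target.

## Working session

There is one attempt and no reset: what is moved stays moved. The work goes in short steps, Python scripts to look and compute and a tool call to move; the robot and the scene stay as the last step left them, time stands still between calls to the robot, and variables do not carry over. Pictures are saved under pics/ and viewed, and the job is handed in when it is done.

Besides the shell and the picture viewer there is one more tool, called after "Call:" as name(argument=value, ...) on one line, values as JSON. jog_arm: Moves the arm, as the interface text tells. Its arguments: {"type":"object","properties":{"motion":{"type":"array"},"gripper":{"type":"number"},"force":{"type":"number"}},"required":["motion"]}

```bash
mkdir -p pics
cat > h.py <<'E'
import numpy as np, cv2, json
from bench import ctrl
np.set_printoptions(precision=4,suppress=True)
def grab(name,tag):
    s=ctrl.read_state(); c=ctrl.read_camera(name)
    cv2.imwrite(f'pics/{tag}.png',c['frame'][:,:,::-1])
    K=np.array(c['mtx'])
    if name=='wrist':
        T=np.eye(4);T[:3,:3]=s['eef_rot'];T[:3,3]=s['ee_pos']
        M=T@np.array(c['tool_from_camera']); W=np.linalg.inv(M)
        R,t=W[:3,:3],W[:3,3]
    else:
        R=cv2.Rodrigues(np.array(c['rvec'],float))[0];t=np.array(c['tvec'],float).ravel()
    np.savez(f'pics/{tag}.npz',K=K,R=R,t=t)
    return c['frame']
def load(tag):
    d=np.load(f'pics/{tag}.npz');return d['K'],d['R'],d['t']
def ray(tag,u,v,z):
    K,R,t=load(tag);d=R.T@np.linalg.inv(K)@np.array([u,v,1.]);o=-R.T@t
    return o+d*(z-o[2])/d[2]
def proj(tag,p):
    K,R,t=load(tag);q=K@(R@np.array(p,float)+t);return q[:2]/q[2]
def crop(tag,x0,y0,x1,y1,out,f=None):
    im=cv2.imread(f'pics/{tag}.png')[y0:y1,x0:x1]
    f=f or min(800/(x1-x0),600/(y1-y0))
    cv2.imwrite(f'pics/{out}.png',cv2.resize(im,None,fx=f,fy=f,interpolation=cv2.INTER_CUBIC))
def st():
    s=ctrl.read_state()
    print({k:(np.array(s[k]) if k!='time_s' else s[k]) for k in ['time_s','joint_pos','ee_pos','eef_rot','ft_force','opening']})
E
python3 - <<'E'
from h import *
st()
for n in ['scene','side','wrist']:
    grab(n,n+'0'); K,R,t=load(n+'0'); print(n,K[0,0],-R.T@t)
print(ctrl.grip_point_offset, [a for a in dir(ctrl) if a[0]!='_'])
E
```

```text
{'time_s': 0.0, 'joint_pos': array([-74.913 ,  28.3167,  77.1271,  -0.0002,  74.6265,  -5.4706]), 'ee_pos': array([ 0.2194, -0.5849,  0.2307]), 'eef_rot': array([[ 0.3512, -0.9363, -0.0003],
       [-0.9363, -0.3512,  0.0012],
       [-0.0012, -0.0001, -1.    ]]), 'ft_force': array([ 0.9748, -0.3523,  0.4375]), 'opening': array(0.0854)}
scene 485.9657142843262 [1.0976 0.7681 0.8505]
side 417.4416053784498 [0.086  0.7748 0.6202]
wrist 280.10029692958216 [ 0.2828 -0.5604  0.372 ]
0.0187 ['MotionError', 'grip_point_offset', 'read_camera', 'read_state', 'sign_off']
```

View pics/scene0.png

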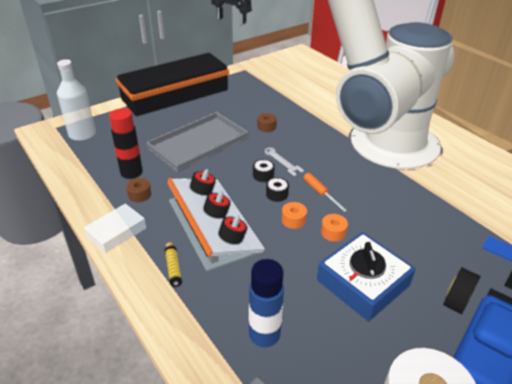

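View pics/side0.png

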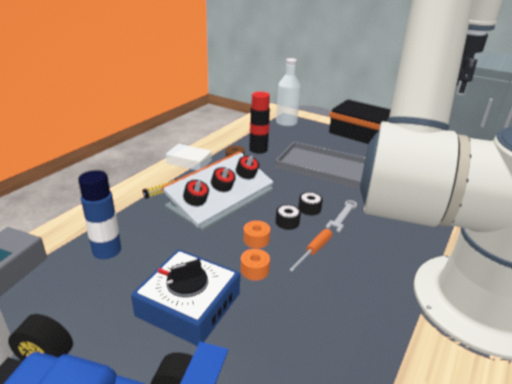

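View pics/wrist0.png

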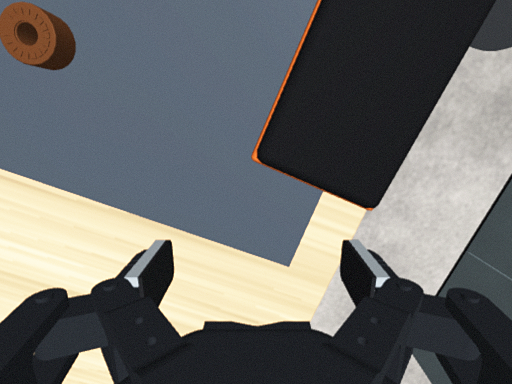

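The scene picture shows red-rimmed wheels on the warmer at (204,182), (217,204) and (233,230). Two white wheels lie at (263,170) and (277,188). The look-alikes are orange at (294,214) and (334,227), and brown at (267,122) and (138,189). The dial is at (368,262). I'll take close crops next.

Run:
```python
from h import *
crop('scene0',150,100,350,250,'c1'); crop('scene0',310,225,425,320,'c2'); crop('side0',125,235,250,345,'c3'); crop('side0',130,130,380,290,'c4')
for n,u,v,z in [('pin1?',204,182,.07),('mid',217,204,.07),('other',233,230,.07),('w',263,170,.036),('w2',277,188,.036),('dial',368,258,.1),('trayA',149,138,.02),('trayB',180,166,.02),('trayC',246,130,.02),('trayD',205,113,.02),
 ('or1',294,208,.036),('or2',334,220,.036),('br',267,116,.036),('spanL',266,150,0),('spanR',300,170,0),('drv',310,178,.01),('drvtip',345,210,0.01),('canr',130,172,0),('canb',266,340,0)]:
    print(n,ray('scene0',u,v,z))
```

```text
pin1? [ 0.6328 -0.0913  0.07  ]
mid [ 0.6508 -0.0002  0.07  ]
other [0.6686 0.0968 0.07  ]
w [ 0.4517 -0.0816  0.036 ]
w2 [0.4676 0.0025 0.036 ]
dial [0.5011 0.3518 0.1   ]
trayA [ 0.6302 -0.4262  0.02  ]
trayB [ 0.6215 -0.2472  0.02  ]
trayC [ 0.3606 -0.2953  0.02  ]
trayD [ 0.4132 -0.4564  0.02  ]
or1 [0.4807 0.0896 0.036 ]
or2 [0.428  0.1799 0.036 ]
br [ 0.2721 -0.3045  0.036 ]
spanL [ 0.3564 -0.1946  0.    ]
spanR [ 0.3353 -0.0583  0.    ]
drv [ 0.3448 -0.0042  0.01  ]
drvtip [0.3574 0.1495 0.01  ]
canr [ 0.7407 -0.3275  0.    ]
canb [0.7491 0.3351 0.    ]
```

View pics/c1.png

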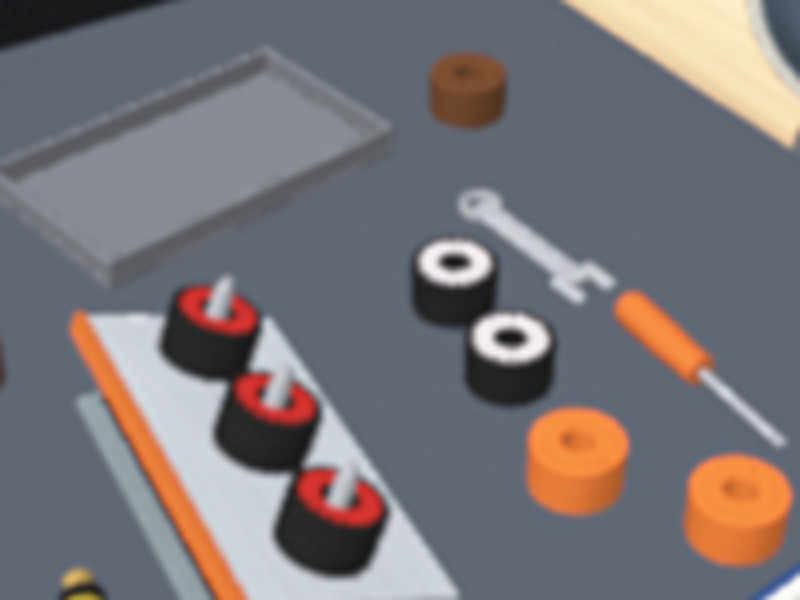

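View pics/c2.png

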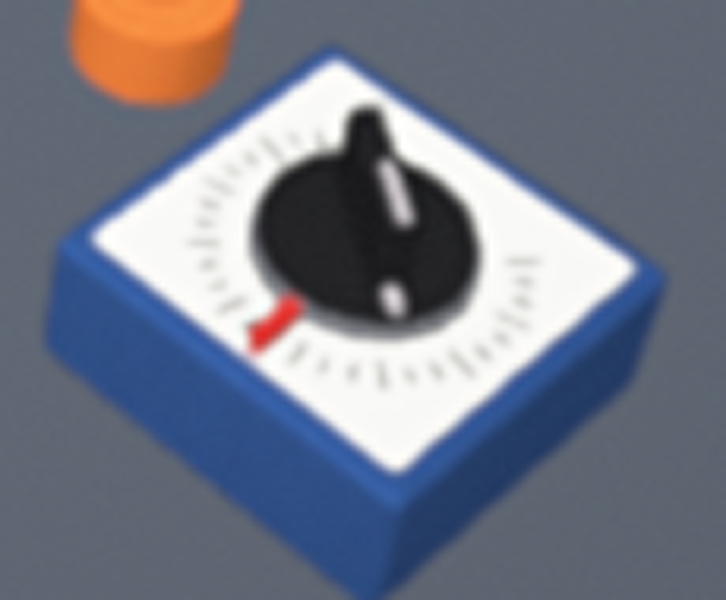

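View pics/c3.png

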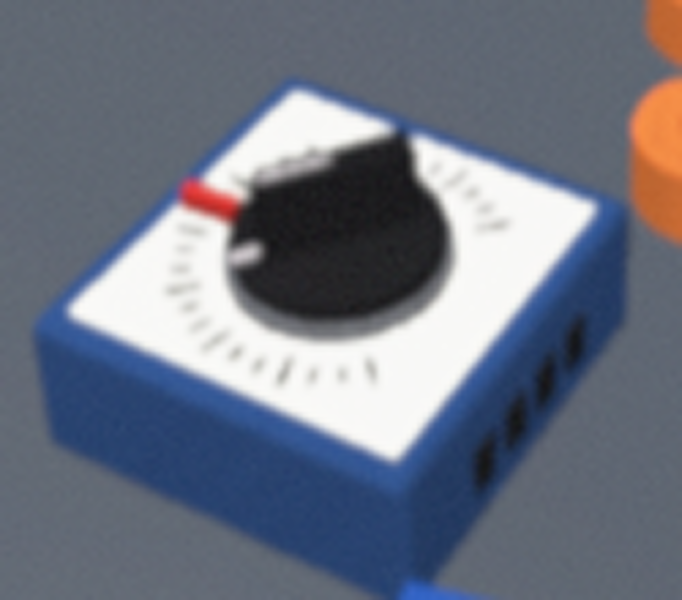

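View pics/c4.png

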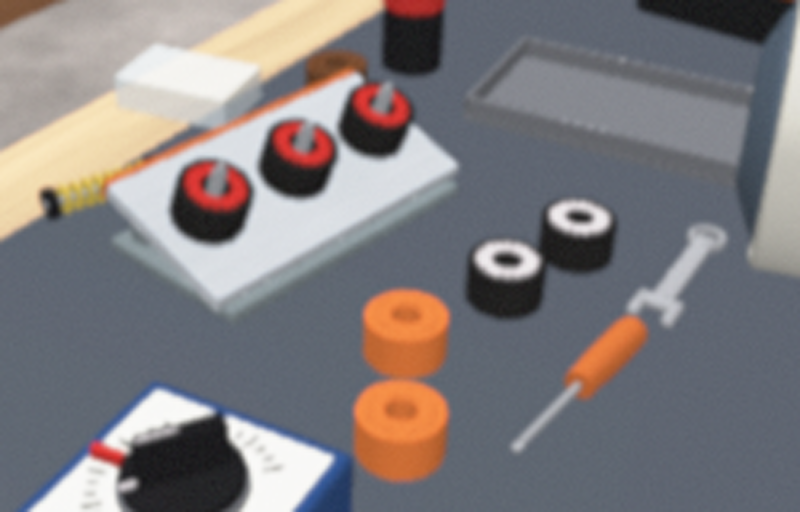

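The close crops confirm three red wheels on the pins and two white ones on the table. Only two whites are present, and the orange and brown ones are decoys. The dial pointer is at the bottom of the disc, with the flag further clockwise. Next I'll look at the dial from above.

Call:
jog_arm(motion=[9.2,11.4,1,0,9.2,11.4,1,0,9.2,11.4,1,0,9.2,11.4,1,0,9.2,11.4,1,0,9.2,11.4,1,0,9.2,11.4,1,0,9.2,11.4,1,0,9.2,11.4,1,0,9.2,36.2,1,0,9.2,36.2,1,0,9.2,36.2,1,0,9.2,36.2,1,0,9.2,36.2,1,0,9.2,36.2,1,0,9.2,36.2,1,0,9.2,36.2,1,0,9.2,36.2,1,0,9.2,36.2,1,0,9.2,36.2,1,0])

```text
time_s: 1.82
ee_pos: [0.4489, 0.1602, 0.2563]
eef_rot: [[0.351, -0.936, 0.0], [-0.936, -0.351, 0.0], [0.0, -0.0, -1.0]]
ft_force: [1.4, -0.2, 0.3]
opening: 0.0855
```

Run:
```python
from h import *
st()
```

```text
{'time_s': 1.8167, 'joint_pos': array([12.4597, 14.739 , 95.2356, -0.0017, 70.0177, 81.904 ]), 'ee_pos': array([0.4489, 0.1602, 0.2563]), 'eef_rot': array([[ 0.3511, -0.9363,  0.0001],
       [-0.9363, -0.3511,  0.    ],
       [ 0.    , -0.0001, -1.    ]]), 'ft_force': array([ 1.4031, -0.2144,  0.2764]), 'opening': array(0.0855)}
```

Call:
jog_arm(motion=[0,6.4,0,0,0,6.4,0,0,0,6.4,0,0,0,6.4,0,0,0,6.4,0,0,0,6.4,0,0,0,6.4,0,0])

```text
time_s: 2.4
ee_pos: [0.4492, 0.3178, 0.256]
eef_rot: [[0.352, -0.936, -0.001], [-0.936, -0.352, -0.001], [0.0, 0.001, -1.0]]
ft_force: [0.7, -0.3, 0.3]
opening: 0.0854
```

Run:
```python
from h import *
grab('wrist','w1'); st(); s=ctrl.read_state()
K,R,t=load('w1'); print(K, R, -R.T@t, proj('w1',s['ee_pos']))
```

```text
{'time_s': 2.45, 'joint_pos': array([29.0205, 20.853 , 85.7626, -0.0105, 73.4244, 98.486 ]), 'ee_pos': array([0.4493, 0.3174, 0.2561]), 'eef_rot': array([[ 0.3508, -0.9364, -0.0005],
       [-0.9364, -0.3508, -0.0005],
       [ 0.0003,  0.0007, -1.    ]]), 'ft_force': array([-0.6499, -0.2715, -0.2848]), 'opening': array(0.0854)}
[[280.1003   0.     256.6435]
 [  0.     280.1003 195.7769]
 [  0.       0.       1.    ]] [[ 0.3518 -0.9361  0.0002]
 [-0.9016 -0.3388  0.2689]
 [-0.2516 -0.0948 -0.9632]] [0.5127 0.3426 0.3972] [259.071 246.228]
```

View pics/w1.png

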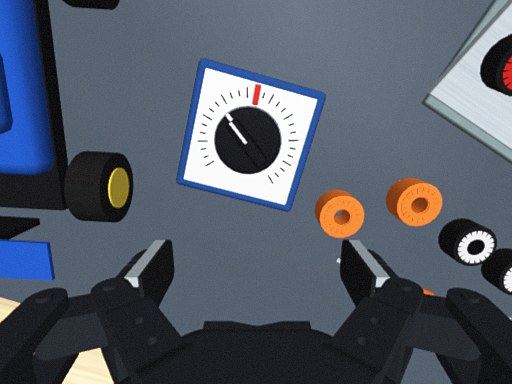

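Run:
```python
from h import *
crop('w1',170,50,330,170,'c5')
```

```text
(no output)
```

View pics/c5.png

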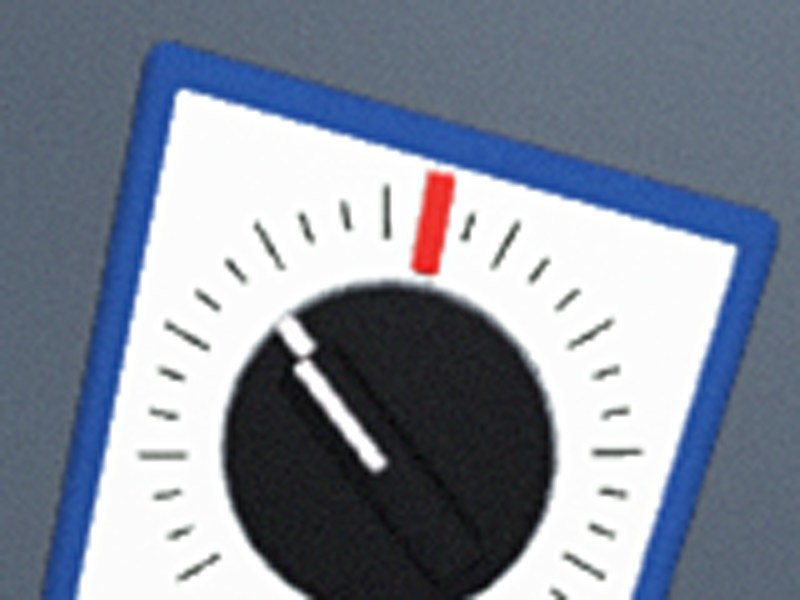

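Run:
```python
from h import *
f=lambda u,v,z:ray('w1',u,v,z)
cs=np.array([f(203,60,.06),f(326,97,.06),f(290,210,.06),f(178,182,.06)]);print(cs,cs.mean(0))
# fit disc ellipse
im=cv2.imread('pics/w1.png');g=im.max(2)
m=((g<95)&(np.arange(512)[None]>170)&(np.arange(512)[None]<320)&(np.arange(384)[:,None]>60)&(np.arange(384)[:,None]<200)).astype('uint8')
n,l,stt,cc=cv2.connectedComponentsWithStats(m);k=l[140,260];ct=cv2.findContours((l==k).astype('uint8'),0,1)[0][0][:,0]
print(stt[k],cc[k]); P=np.array([f(u,v,.072) for u,v in cv2.convexHull(ct)[:,0]])
(c,r)=cv2.minEnclosingCircle(P[:,:2].astype('float32'));print('disc',c,r)
c=np.array(c)
p=f(227,113.6,.074);fl=f(255.2,104.4,.070);fo=f(258,84.4,.07);b0=f(245.2,143,.106)
ang=lambda v:np.degrees(np.arctan2(v[1],v[0]))
print('ptr',p,np.hypot(*(p[:2]-c)),ang(p[:2]-c));print('flag',fl,np.hypot(*(fl[:2]-c)),ang(fl[:2]-c),ang(fo[:2]-fl[:2]),ang(fo[:2]-c));print(b0)
```

```text
[[0.5491 0.4193 0.06  ]
 [0.5616 0.2766 0.06  ]
 [0.422  0.2633 0.06  ]
 [0.407  0.4064 0.06  ]] [0.4849 0.3414 0.06  ]
[ 215  107   66   67 3295] [247.8176 140.4907]
disc (0.484718918800354, 0.34348616003990173) 0.03772449120879173
ptr [0.5051 0.3748 0.074 ] 0.037368981832597 56.86765763191661
flag [0.5254 0.349  0.07  ] 0.041018076884215146 7.763232484805181 12.148356615320882 9.24789066229545
[0.4851 0.3447 0.106 ]
```

Call:
jog_arm(motion=[1.43,1.0,-5.2,7.3,1.43,1.0,-5.2,7.3,1.43,1.0,-5.2,7.3,1.43,1.0,-5.2,7.3,1.43,1.0,-5.2,7.3,1.43,1.0,-5.2,7.3,1.43,1.0,-5.2,7.3,1.43,1.0,-5.2,7.3,1.43,1.0,-5.2,7.3], gripper=45, force=40)

```text
time_s: 3.2
ee_pos: [0.4856, 0.3429, 0.1272]
eef_rot: [[0.837, -0.547, 0.001], [-0.547, -0.837, 0.001], [0.001, -0.001, -1.0]]
ft_force: [0.3, -0.4, -0.2]
opening: 0.045
```

Run:
```python
from h import *
st();grab('wrist','w2')
s=ctrl.read_state(); r=s['eef_rot'];print(np.degrees(np.arctan2(r[1][0],r[0][0])))
print(proj('w2',[.4847,.3435,.106]), proj('w2',[.485,.3414,.106]))
```

```text
{'time_s': 3.2, 'joint_pos': array([29.4721, 32.4883, 88.1942, -0.0012, 59.2416, 62.6336]), 'ee_pos': array([0.4856, 0.3429, 0.1272]), 'eef_rot': array([[ 0.8371, -0.547 ,  0.0012],
       [-0.547 , -0.8371,  0.0006],
       [ 0.0006, -0.0012, -1.    ]]), 'ft_force': array([ 0.2568, -0.4019, -0.2394]), 'opening': array(0.045)}
-33.10919155849159
[255.7438 231.6935] [257.9831 234.0614]
```

View pics/w2.png

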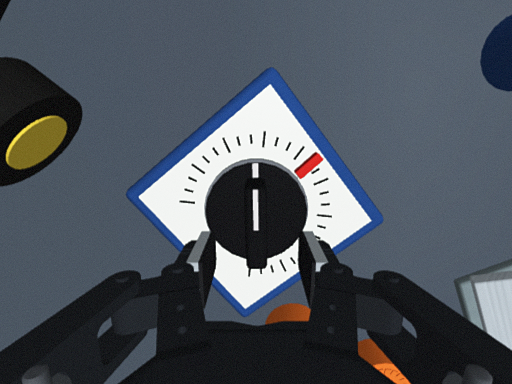

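Bar is centred between the jaws (255, 160–265). Lowering, then gripping.

Call:
jog_arm(motion=[0,0,-1,0,0,0,-1.9,0,0,0,-1.9,0,0,0,-1.9,0,0,0,-1.9,0])

```text
time_s: 3.67
ee_pos: [0.4857, 0.3434, 0.08]
eef_rot: [[0.839, -0.544, 0.001], [-0.544, -0.839, 0.001], [0.001, -0.001, -1.0]]
ft_force: [0.3, 1.0, 0.4]
opening: 0.0451
```

Call:
jog_arm(motion=[0,0,0,0,0,0,0,0,0,0,0,0,0,0,0,0,0,0,0,0,0,0,0,0], gripper=5, force=40)

```text
time_s: 4.17
ee_pos: [0.4855, 0.3436, 0.0799]
eef_rot: [[0.839, -0.544, 0.001], [-0.544, -0.839, 0.001], [0.0, -0.002, -1.0]]
ft_force: [-2.8, 1.8, 9.1]
opening: 0.0135
```

Run:
```python
from h import *
st();print(ctrl.read_state()['ft_torque'])
```

```text
{'time_s': 4.1667, 'joint_pos': array([29.5247, 36.1569, 90.2923,  0.0284, 53.4637, 62.4632]), 'ee_pos': array([0.4855, 0.3436, 0.0799]), 'eef_rot': array([[ 0.8391, -0.544 ,  0.0011],
       [-0.544 , -0.8391,  0.0011],
       [ 0.0003, -0.0015, -1.    ]]), 'ft_force': array([-2.7553,  1.7956,  9.0532]), 'opening': array(0.0135)}
[ 0.1884  0.5693 -0.0253]
```

Call:
jog_arm(motion=[0,0,0,1.2,0,0,0,2.4,0,0,0,3.6,0,0,0,4.8,0,0,0,6,0,0,0,7.2,0,0,0,8.4,0,0,0,9.6,0,0,0,10.8,0,0,0,12,0,0,0,13.2,0,0,0,14.4,0,0,0,15,0,0,0,15])

```text
time_s: 5.33
ee_pos: [0.4842, 0.3435, 0.0799]
eef_rot: [[0.74, 0.673, -0.001], [0.673, -0.74, 0.001], [-0.0, -0.001, -1.0]]
ft_force: [-11.9, 1.8, 15.8]
opening: 0.0132
```

Run:
```python
from h import *
s=ctrl.read_state(); r=s['eef_rot'];print(np.degrees(np.arctan2(r[1][0],r[0][0])),s['ft_force'],s['ft_torque'],s['opening'])
```

```text
42.28662856418085 [-11.853    1.7718  15.7973] [0.4299 1.9838 0.0308] 0.013156519547303593
```

Call:
jog_arm(motion=[0,0,0,0.2,0,0,0,0.4,0,0,0,0.6,0,0,0,0.8,0,0,0,1,0,0,0,1])

```text
time_s: 5.83
ee_pos: [0.4841, 0.3435, 0.0799]
eef_rot: [[0.68, 0.733, -0.001], [0.733, -0.68, 0.001], [-0.0, -0.001, -1.0]]
ft_force: [-11.5, 2.4, 16.1]
opening: 0.0138
```

```bash
cat > y.py <<'E'
from h import *
s=ctrl.read_state(); r=s['eef_rot'];print(np.degrees(np.arctan2(r[1][0],r[0][0])),s['ee_pos'],s['ft_force'],s['ft_torque'],s['opening'],s['time_s'])
E
python3 y.py
```

```text
47.120890642513736 [0.4841 0.3435 0.0799] [-11.4588   2.4303  16.1397] [0.3961 1.9616 0.0519] 0.013814545419228677 5.8333
```

Call:
jog_arm(motion=[0,0,0,0.2,0,0,0,0.4,0,0,0,0.6,0,0,0,0.6])

```text
time_s: 6.17
ee_pos: [0.484, 0.3434, 0.0799]
eef_rot: [[0.641, 0.767, -0.001], [0.767, -0.641, 0.0], [-0.001, -0.001, -1.0]]
ft_force: [-12.0, 1.3, 16.9]
opening: 0.0134
```

```bash
python3 y.py
```

```text
50.11996407189913 [0.484  0.3434 0.0799] [-12.0452   1.2667  16.9264] [0.3003 2.0562 0.0296] 0.013438525569549957 6.1667
```

Call:
jog_arm(motion=[0,0,0,0.2,0,0,0,0.4,0,0,0,0.6,0,0,0,0.6])

```text
time_s: 6.5
ee_pos: [0.4842, 0.3434, 0.0799]
eef_rot: [[0.601, 0.799, -0.001], [0.799, -0.601, 0.001], [-0.0, -0.001, -1.0]]
ft_force: [-11.3, 1.1, 15.2]
opening: 0.0137
```

```bash
python3 y.py; python3 -c "
from h import *
grab('wrist','w3');crop('w3',100,60,420,300,'c6')"
```

```text
53.0533171315683 [0.4842 0.3434 0.0799] [-11.2591   1.0739  15.2017] [ 0.178   1.817  -1.2699] 0.013728389231357932 6.5
```

View pics/c6.png

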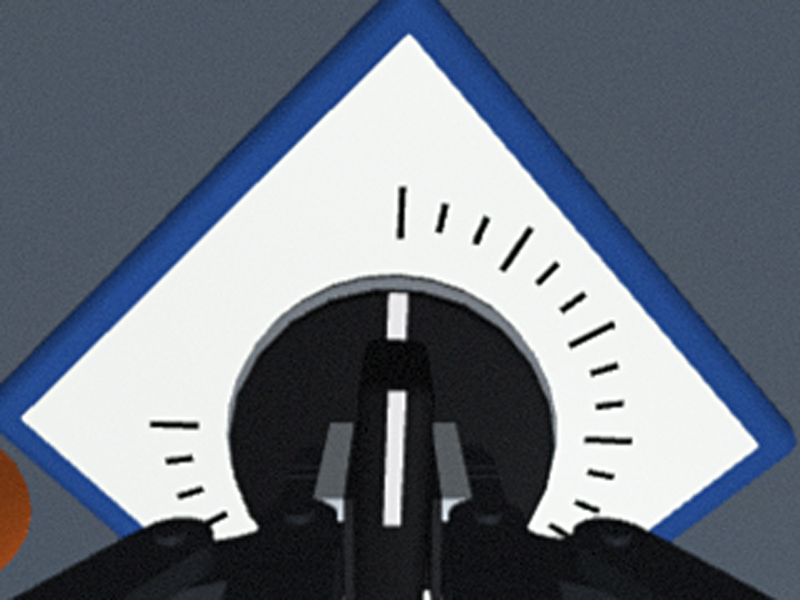

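Pointer rests on the scale's first tick, and the torque rose to −1.27 N·m, so the dial is at its off stop. Releasing and rising.

Call:
jog_arm(motion=[0,0,0,0,0,0,0,0,0,0,0,0,0,0,1,0,0,0,2,0,0,0,4,0,0,0,6,0], gripper=45)

```text
time_s: 7.13
ee_pos: [0.4846, 0.3427, 0.213]
eef_rot: [[0.601, 0.799, -0.002], [0.799, -0.601, -0.001], [-0.002, -0.001, -1.0]]
ft_force: [1.4, 1.0, 0.4]
opening: 0.0451
```

Call:
jog_arm(motion=[0.4,-13.7,2,-30.8,0.4,-13.7,2,-30.8,0.4,-13.7,2,-30.8,0.4,-13.7,2,-30.8,0.4,-13.7,2,-30.8,0.4,-13.7,2,-30.8,0.4,-13.7,2,-30.8,0.4,-13.7,2,-30.8,0.4,-13.7,2,-30.8,0.4,-13.7,2,-30.8,0.4,-13.7,2,-30.8,0.4,-13.7,2,-30.8,0.4,-13.7,2,-30.8,0.4,-13.7,2,-30.8,0.4,-13.7,2,-30.8,0.4,-13.7,2,-30.8,0.4,-13.7,2,-30.8,0.4,-13.7,2,-30.8,0.4,-13.7,2,-30.8,0.4,-13.7,2,-30.8], gripper=85)

```text
time_s: 8.8
ee_pos: [0.4953, 0.0005, 0.2622]
eef_rot: [[-0.009, -1.0, 0.0], [-1.0, 0.009, -0.0], [0.0, -0.0, -1.0]]
ft_force: [-0.7, -0.4, 0.1]
opening: 0.0847
```

```bash
python3 y.py; python3 -c "
from h import *
grab('wrist','w4');grab('scene','s1');crop('s1',310,225,425,320,'c7')"
```

```text
-90.54197653039432 [0.4953 0.0005 0.2622] [-0.728  -0.3608  0.1337] [-0.0178 -0.0261 -0.054 ] 0.08468129140899465 8.8
```

View pics/w4.png

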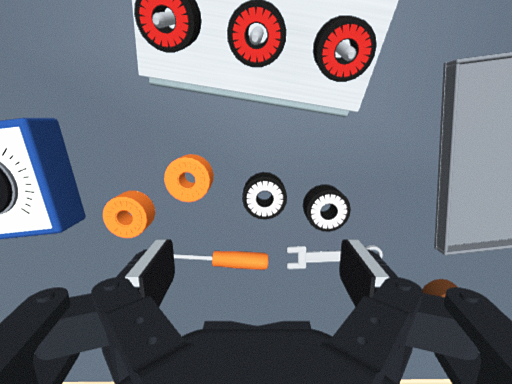

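View pics/c7.png

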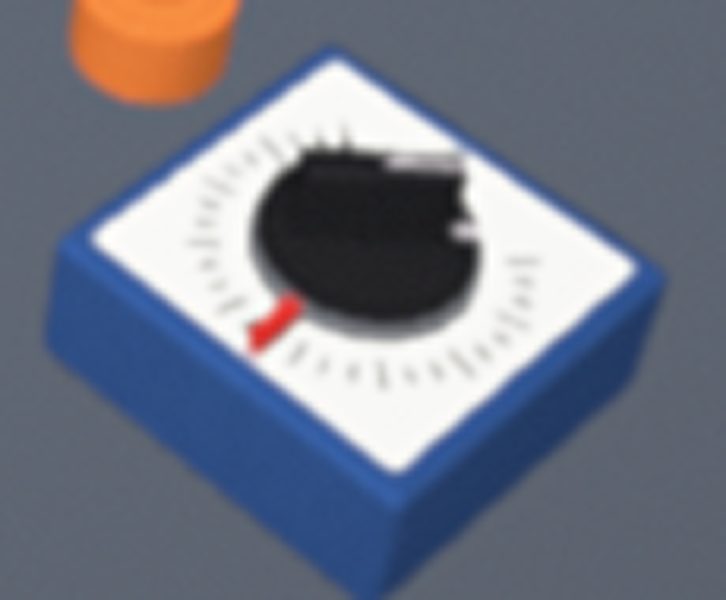

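Call:
jog_arm(motion=[3,0,1.5,-2,3,0,1.5,-2,3,0,1.5,-2,3,0,1.5,-2,3,0,1.5,-2])

```text
time_s: 9.32
ee_pos: [0.5698, 0.0006, 0.2991]
eef_rot: [[-0.173, -0.985, -0.001], [-0.985, 0.173, 0.0], [0.0, 0.001, -1.0]]
ft_force: [-0.6, -0.0, -0.7]
opening: 0.085
```

```bash
python3 y.py; python3 -c "
from h import *
grab('wrist','w5')"
```

```text
-99.95647382335561 [0.5698 0.0006 0.2991] [-0.6456 -0.0394 -0.6812] [0.0187 0.0195 0.0588] 0.08499311972065071 9.3167
```

View pics/w5.png

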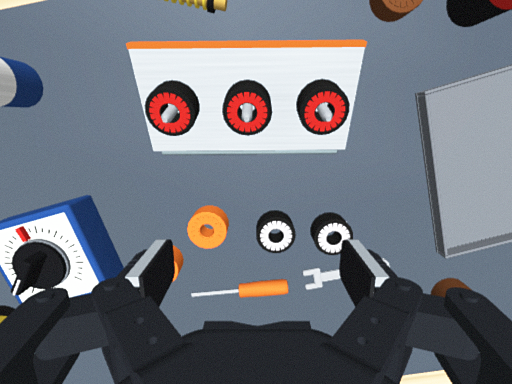

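Run:
```python
from h import *
crop('w5',120,30,380,165,'c8',3.07)
```

```text
(no output)
```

View pics/c8.png

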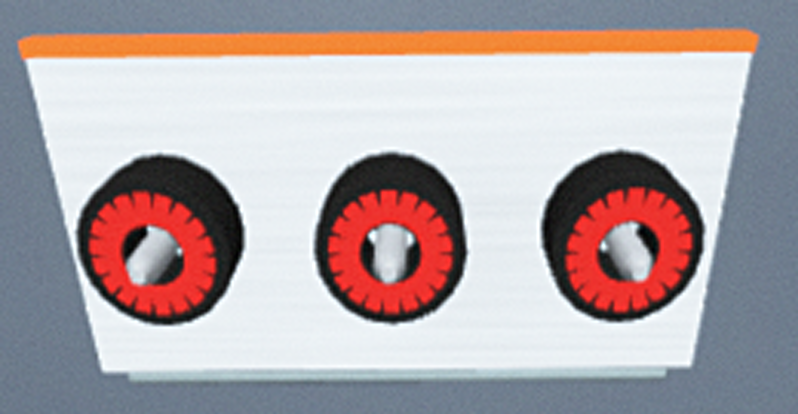

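```bash
cat > fit.py <<'E'
from h import *
from scipy.optimize import least_squares
cu=lambda p:(120+p[0]/3.07-.3,30+p[1]/3.07-.3)
im=cv2.imread('pics/w5.png').astype(int);m=((im[:,:,2]>150)&(im[:,:,1]<70)&(im[:,:,0]<80)).astype('uint8')
n,l,s,c=cv2.connectedComponentsWithStats(m); F=[]
for i in range(1,n):
    if s[i,4]>200 and 60<c[i][1]<140:
        ct=cv2.findContours((l==i).astype('uint8'),0,1)[0][0];e=cv2.fitEllipse(cv2.convexHull(ct));F.append(e[0])
F=sorted(F);print(F)
tips=[cu(p) for p in[(139,273),(390,276),(640,272)]]
cor=[cu(p) for p in[(102,372),(692,366),(27,58),(752,52)]]
s2,c2=np.sin(np.radians(20)),np.cos(np.radians(20))
def model(q):
    x,y,a,zp=q[:4]
    Rz=np.array([[np.cos(a),-np.sin(a),0],[np.sin(a),np.cos(a),0],[0,0,1]])
    ax=Rz@[-s2,0,c2];up=Rz@[c2,0,s2];ly=Rz@[0,1,0];o=np.array([x,y,zp])
    pins=[o+ax*.018+ly*k for k in(.095,0,-.095)]
    return o,ax,up,ly,pins
def res(q):
    o,ax,up,ly,pins=model(q);r=[]
    for k,p in enumerate(pins):
        r+=list(proj('w5',p+ax*.042)-tips[k]); r+=list(proj('w5',p+ax*.018+up*q[4])-F[k])
    for k,(a,b) in enumerate([(-1,1),(-1,-1),(1,1),(1,-1)]):
        r+=list(proj('w5',o+up*.07*a+ly*.1425*b)-cor[k])
    return np.array(r)
r=least_squares(res,[.65,0,-.18,.036,0],loss='soft_l1')
print(r.x,np.degrees(r.x[2]));print(res(r.x).reshape(-1,2).round(1))
o,ax,up,ly,pins=model(r.x);print(np.array(pins),'tips',np.array(pins)+ax*.042,'ax',ax)
np.savez('warmer.npz',o=o,ax=ax,up=up,ly=ly,pins=np.array(pins),sh=r.x[4])
for u,v in [(276,238),(332,240)]: print('white top',ray('w5',u,v,.036))
E
python3 fit.py
python3 - <<'E'
from h import *
crop('w5',240,195,370,270,'c9'); crop('w5',400,55,512,270,'c10')
E
```

```text
[(169.20260620117188, 112.2106704711914), (246.64462280273438, 111.61100769042969), (324.2524108886719, 110.9970474243164)]
[ 0.6568 -0.0016 -0.1666  0.0434  0.0013] -9.548211510784663
[[ 0.6  1.5]
 [ 1.3 -0.1]
 [-0.2 -0.1]
 [ 0.4 -0.1]
 [-0.6  0.6]
 [-0.6 -0. ]
 [ 0.6  0.4]
 [-0.7  1. ]
 [-0.7 -2.8]
 [ 0.3 -2.7]]
[[ 0.6664  0.0931  0.0603]
 [ 0.6507 -0.0006  0.0603]
 [ 0.6349 -0.0943  0.0603]] tips [[ 0.6523  0.0954  0.0998]
 [ 0.6365  0.0018  0.0998]
 [ 0.6208 -0.0919  0.0998]] ax [-0.3373  0.0567  0.9397]
white top [ 0.4526 -0.0088  0.036 ]
white top [ 0.4341 -0.0947  0.036 ]
```

View pics/c9.png

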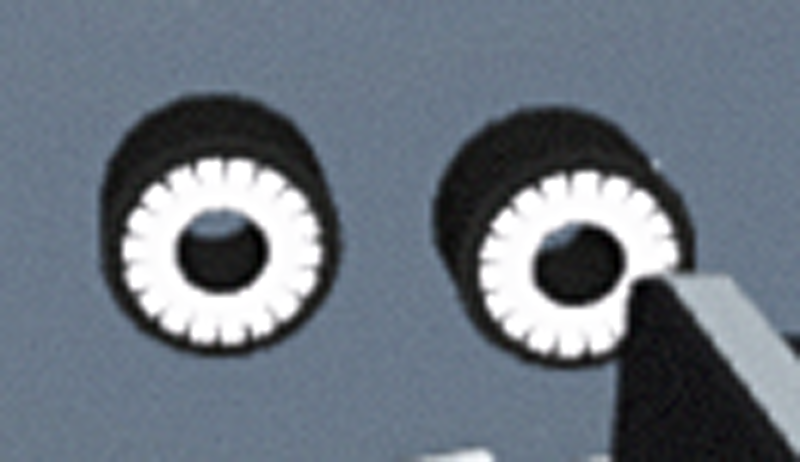

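View pics/c10.png

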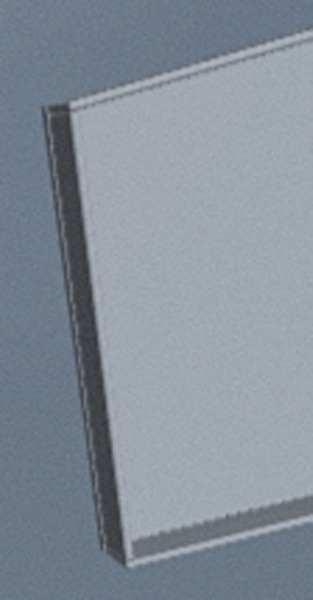

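```bash
cat >> fit.py <<'E'
print('---')
sc=[(237.5,215.8),(222,190.5),(207,170)];sd=[(198.1,181.6),(226.2,170.6),(251.2,157.5)]
for k in range(3):
    f=lambda p:np.r_[proj('w5',p)-tips[k],proj('scene0',p)-sc[k],proj('side0',p)-sd[k]]
    r2=least_squares(f,[.64,0,.09]);print(r2.x,r2.fun.round(1))
def res2(q):
    o,ax,up,ly,pins=model(q);r=[]
    for k,p in enumerate(pins):
        r+=list(proj('scene0',p+ax*.042)-sc[k]);r+=list(proj('side0',p+ax*.042)-sd[k])
    return np.r_[res(q)[:16],r]
r=least_squares(res2,[.65,0,-.18,.036,0],loss='soft_l1')
print(r.x,np.degrees(r.x[2]));print(res2(r.x).reshape(-1,2).round(1))
o,ax,up,ly,pins=model(r.x);print(np.array(pins),'tips',np.array(pins)+ax*.042,'ax',ax)
np.savez('warmer.npz',o=o,ax=ax,up=up,ly=ly,pins=np.array(pins),sh=r.x[4])
E
python3 fit.py | sed -n '/---/,$p'
```

```text
---
[0.6539 0.0947 0.1032] [-0.1 -0.1  0.2  0.5  0.5 -0.4]
[0.636  0.0014 0.1013] [ 0.1  0.3  0.1  1.7  0.5 -1.6]
[ 0.6212 -0.0925  0.1012] [ 0.1  0.1  0.   0.5 -0.1 -0.4]
[ 0.6575 -0.0018 -0.1675  0.0463  0.0003] -9.59821345642345
[[-0.2  0.7]
 [ 0.7 -0.2]
 [-0.3 -0.8]
 [ 0.3 -0. ]
 [ 0.  -0. ]
 [-0.1  0.1]
 [-0.2 -0. ]
 [-0.1  0.7]
 [ 0.6  0.7]
 [ 0.6 -0.1]
 [-0.3  1.5]
 [ 0.1 -2.2]
 [-0.   0.2]
 [-0.3 -0.8]]
[[ 0.6673  0.0929  0.0632]
 [ 0.6515 -0.0008  0.0632]
 [ 0.6356 -0.0945  0.0632]] tips [[ 0.6531  0.0953  0.1026]
 [ 0.6373  0.0016  0.1026]
 [ 0.6215 -0.0921  0.1026]] ax [-0.3372  0.057   0.9397]
```

```bash
python3 - <<'E'
from h import *
a=ray('w5',415.4,93.4,.026);b=ray('w5',445.9,257.9,.026);print(a,b,np.hypot(*(a-b)[:2]),np.degrees(np.arctan2(*(b-a)[1::-1])))
for z in (.026,):
  for u,v in [(149,141),(180,164),(246,130),(205,115)]: print(ray('scene0',u,v,z))
# candidate rectangle
d=(a-b)/np.linalg.norm(a-b); n=np.array([d[1],-d[0],0]); 
for nn in (n,):
  c=(a+b)/2+nn*.08; print('center',c,d)
  for i,j in [(1,1),(1,-1),(-1,-1),(-1,1)]:
    p=c+d*.135*i+nn*.08*j; print(p,proj('scene0',p))
  for k in(-1,0,1): q=c+d*k*.085; print('slot',q)
E
python3 -c "
from h import *
crop('scene0',130,95,270,185,'c11')"
```

```text
[ 0.6303 -0.2339  0.026 ] [ 0.365  -0.2773  0.026 ] 0.2688394444693216 -170.69766454698836
[ 0.6408 -0.4029  0.026 ]
[ 0.6204 -0.2482  0.026 ]
[ 0.3659 -0.2876  0.026 ]
[ 0.4247 -0.4368  0.026 ]
center [ 0.5106 -0.3346  0.026 ] [0.9868 0.1616 0.    ]
[ 0.6568 -0.3917  0.026 ] [145.7945 144.4456]
[ 0.6309 -0.2338  0.026 ] [179.1728 167.8041]
[ 0.3644 -0.2774  0.026 ] [248.2518 131.3206]
[ 0.3903 -0.4353  0.026 ] [214.2342 112.1015]
slot [ 0.4267 -0.3483  0.026 ]
slot [ 0.5106 -0.3346  0.026 ]
slot [ 0.5945 -0.3208  0.026 ]
```

View pics/c11.png

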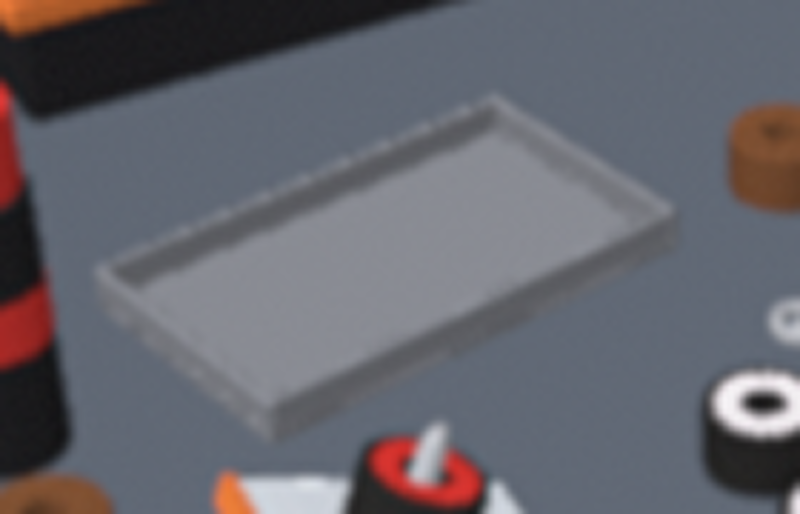

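Whites are at about (0.453,-0.009) and (0.434,-0.095), and the tray is centred at about (0.51,-0.334) with 9° yaw. I'll start with the red wheel on pin3.

Call:
jog_arm(motion=[2.47,-3.78,-3,0,2.47,-3.78,-3,0,2.47,-3.78,-3,0,2.47,-3.78,-5,0,2.47,-3.78,-6,0,2.47,-3.78,-6,0,2.47,-3.78,-6,0,2.47,-3.78,-6,0], gripper=85)

```text
time_s: 10.03
ee_pos: [0.6322, -0.0936, 0.1517]
eef_rot: [[-0.176, -0.984, 0.001], [-0.984, 0.176, -0.0], [0.0, -0.001, -1.0]]
ft_force: [-0.2, 0.5, 1.4]
opening: 0.0847
```

```bash
python3 y.py; python3 -c "
from h import *
grab('wrist','w6');grab('side','d6');crop('d6',130,60,380,248,'c12')"
```

```text
-100.11357491226164 [ 0.6322 -0.0936  0.1517] [-0.2103  0.5426  1.4209] [-0.0094 -0.0202  0.032 ] 0.08474063616738821 10.0333
```

View pics/w6.png

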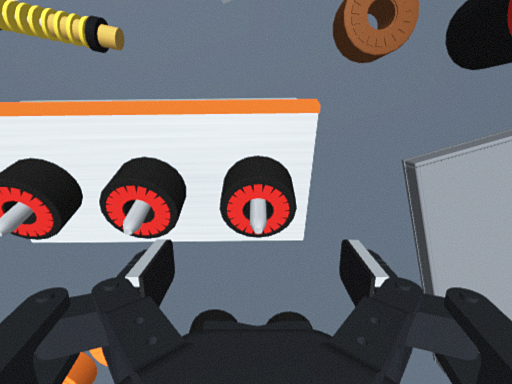

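View pics/c12.png

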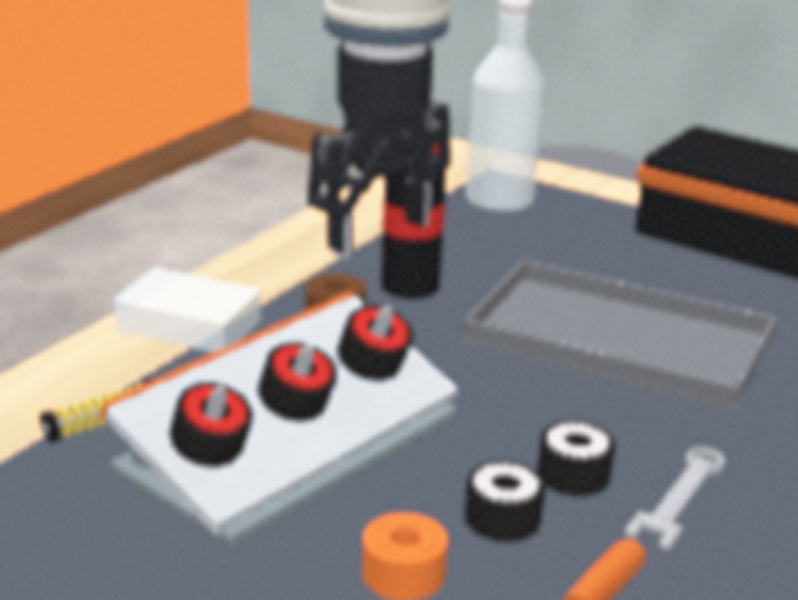

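The wheel is centred between the fingers (258,205). Descending.

Call:
jog_arm(motion=[0,0,-1,0,0,0,-2,0,0,0,-3,0,0,0,-3.7,0,0,0,-4.1,0,0,0,-4.1,0,0,0,-4.1,0])

```text
time_s: 10.72
ee_pos: [0.6327, -0.0938, 0.0485]
eef_rot: [[-0.176, -0.984, 0.001], [-0.984, 0.176, -0.0], [0.0, -0.002, -1.0]]
ft_force: [0.0, 0.1, 0.3]
opening: 0.0852
```

Call:
jog_arm(motion=[0,0,0,0,0,0,0,0,0,0,0,0,0,0,0,0,0,0,0,0], gripper=45, force=40)

```text
time_s: 11.13
ee_pos: [0.633, -0.094, 0.0492]
eef_rot: [[-0.177, -0.984, 0.003], [-0.984, 0.177, -0.001], [0.0, -0.003, -1.0]]
ft_force: [-3.2, 1.4, 12.6]
opening: 0.0621
```

```bash
python3 y.py; python3 -c "
from h import *
grab('wrist','w7');grab('side','d7');crop('d7',130,60,380,248,'c13')"
```

```text
-100.17711526288095 [ 0.633  -0.094   0.0492] [-3.2388  1.3955 12.6313] [0.3206 0.3937 0.0244] 0.062080293063093296 11.1333
```

View pics/w7.png

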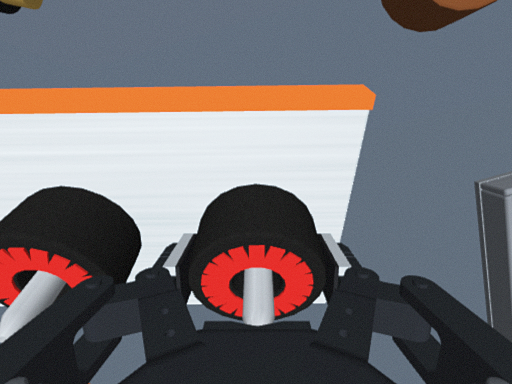

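View pics/c13.png

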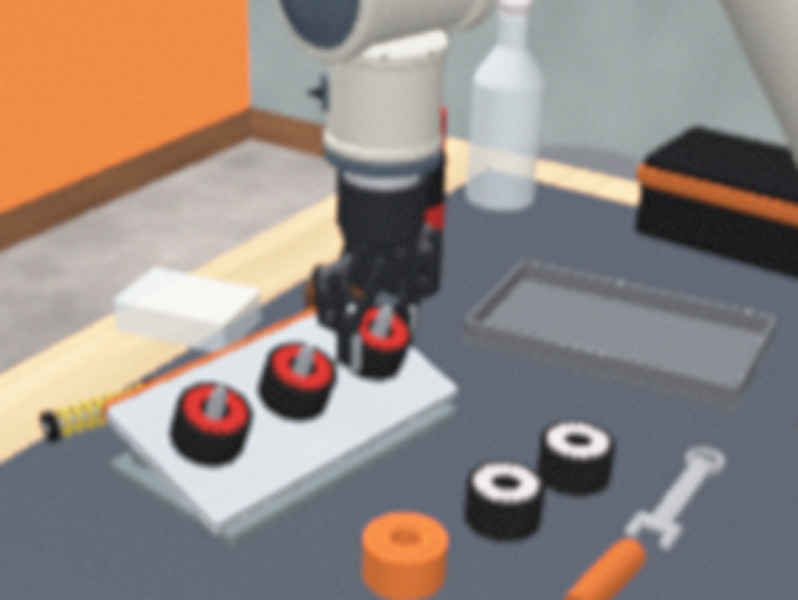

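Wheel held (opening 62 mm). Drawing it along the spindle axis.

Call:
jog_arm(motion=[-0.13,0.02,0.38,0,-0.27,0.05,0.75,0,-0.4,0.07,1.13,0,-0.54,0.09,1.5,0,-0.67,0.11,1.88,0,-0.81,0.14,2.25,0,-0.94,0.16,2.63,0,-1.08,0.18,3.0,0,-1.08,0.18,3.6,0,-1.08,0.18,3.6,0])

```text
time_s: 12.07
ee_pos: [0.6059, -0.0896, 0.1399]
eef_rot: [[-0.177, -0.984, 0.003], [-0.984, 0.177, -0.001], [0.0, -0.003, -1.0]]
ft_force: [1.2, -1.3, -0.7]
opening: 0.062
```

```bash
python3 y.py; python3 -c "
from h import *
grab('wrist','w8')"
```

```text
-100.18046886624612 [ 0.6059 -0.0896  0.1399] [ 1.244  -1.2564 -0.7018] [ 0.0178 -0.0282  0.004 ] 0.06201344226204343 12.0667
```

View pics/w8.png

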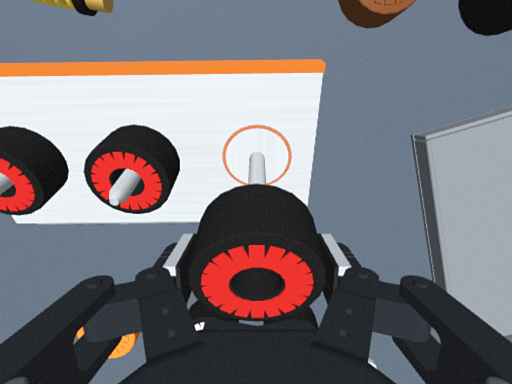

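Call:
jog_arm(motion=[-0.56,-9.25,0,4,-0.56,-9.25,0,4,-0.56,-9.25,0,4,-0.56,-9.25,0,4,-0.56,-9.25,0,4,-0.56,-9.25,0,4,-0.56,-9.25,0,4,-0.56,-9.25,0,4,-0.56,-9.25,0,4,-0.56,-9.25,-1.6,4,-0.56,-9.25,-3,4,-0.56,-9.25,-4,4,-0.56,-9.25,-4,4,-0.56,-9.25,-4,4])

```text
time_s: 13.28
ee_pos: [0.5906, -0.319, 0.0365]
eef_rot: [[0.172, -0.985, -0.002], [-0.985, -0.172, 0.002], [-0.002, 0.002, -1.0]]
ft_force: [0.2, -0.1, -0.4]
opening: 0.0621
```

```bash
python3 y.py; python3 -c "
from h import *
grab('wrist','w9');grab('scene','s9');crop('s9',100,50,300,200,'c14')"
```

```text
-80.10644644401012 [ 0.5906 -0.319   0.0365] [ 0.2373 -0.1054 -0.3816] [-0.0296 -0.0012 -0.0225] 0.06213361101491281 13.2833
```

View pics/w9.png

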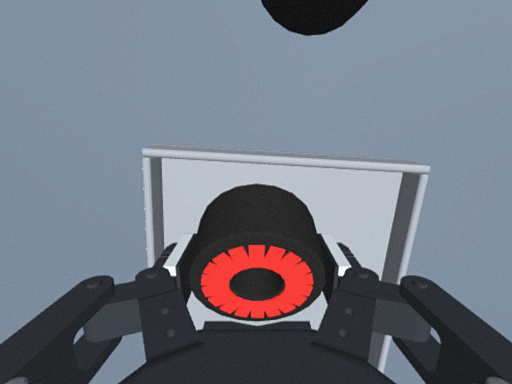

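View pics/c14.png

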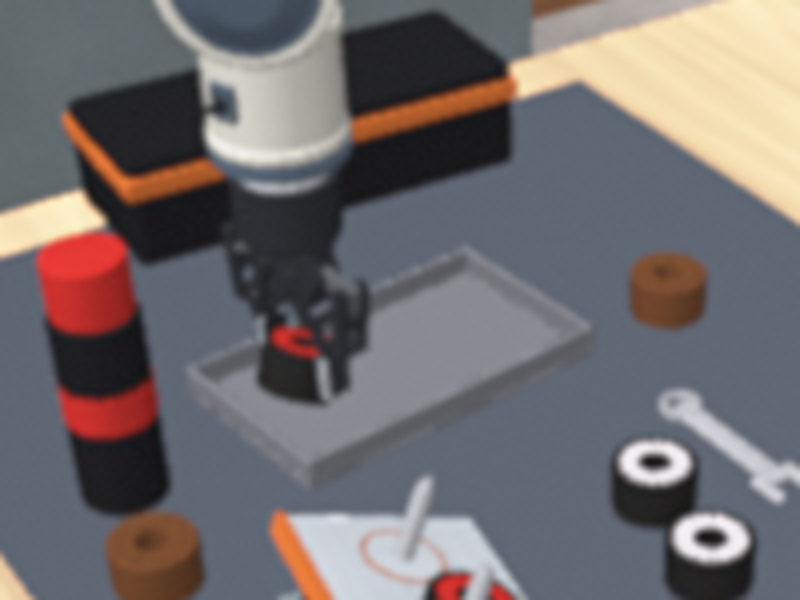

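Call:
jog_arm(motion=[0,-0.3,-0.3,0,0,-0.3,-0.5,0,0,-0.3,-0.7,0,0,-0.3,-0.8,0,0,-0.3,-0.9,0,0,-0.3,-0.9,0,0,-0.3,-0.95,0,0,-0.3,-1.0,0], force=20)

```text
time_s: 14.05
ee_pos: [0.5923, -0.3282, 0.0138]
eef_rot: [[0.17, -0.985, 0.003], [-0.985, -0.17, -0.001], [0.001, -0.003, -1.0]]
ft_force: [3.3, 5.3, 24.4]
opening: 0.0619
```

```bash
python3 y.py; python3 -c "
from h import *
grab('wrist','w10')"
```

```text
-80.18780123228763 [ 0.5923 -0.3282  0.0138] [ 3.2537  5.2978 24.3789] [ 1.0573 -0.0065 -0.1159] 0.06187550721277425 14.05
```

View pics/w10.png

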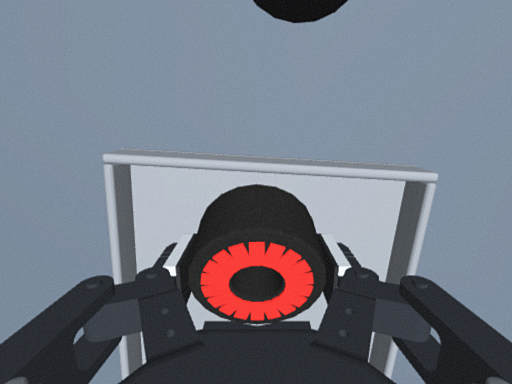

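Call:
jog_arm(motion=[0,0,-0.05,0,0,0,-0.05,0,0,0,0,0,0,0,0,0,0,0,0,0,0,0,1,0,0,0,2.5,0,0,0,4,0,0,0,5,0,0,0,5.5,0], gripper=85)

```text
time_s: 14.93
ee_pos: [0.5921, -0.3289, 0.1536]
eef_rot: [[0.17, -0.985, 0.004], [-0.985, -0.171, -0.003], [0.003, -0.003, -1.0]]
ft_force: [0.2, 0.2, 0.2]
opening: 0.085
```

```bash
python3 y.py; python3 -c "
from h import *
grab('scene','s10');crop('s10',100,80,320,245,'c15')"
```

```text
-80.183648790594 [ 0.5921 -0.3289  0.1536] [0.2145 0.1816 0.1944] [-0.0048  0.0458 -0.016 ] 0.08502173330424828 14.9333
```

View pics/c15.png

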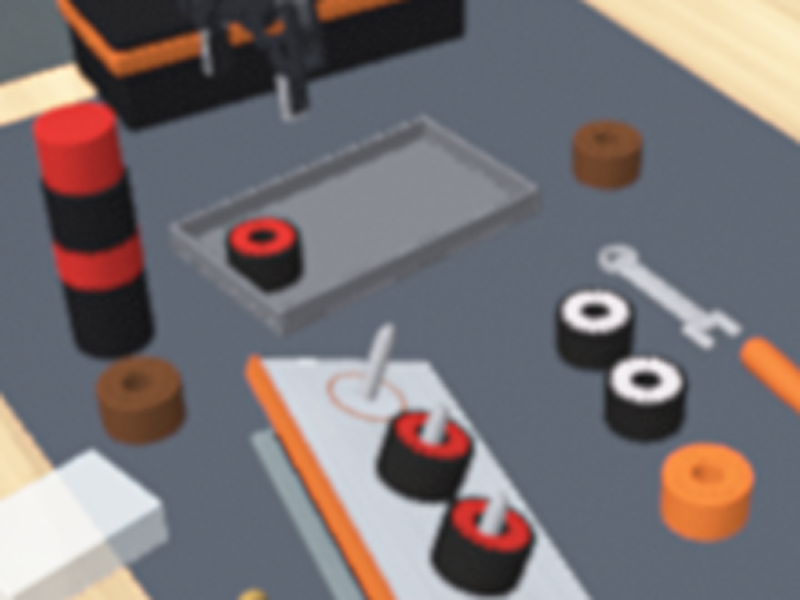

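Wheel lies flat in the tray's +x slot. Next is the middle red wheel.

Call:
jog_arm(motion=[2.28,13.14,0,-4,2.28,13.14,0,-4,2.28,13.14,0,-4,2.28,13.14,0,-4,2.28,13.14,0,-4,2.28,13.14,0,-4,2.28,13.14,0,-4,2.28,13.14,0,-4,2.28,13.14,0,-4,2.28,13.14,0,-4,2.28,13.14,0,-4,2.28,13.14,0,-4,2.28,13.14,0,-4])

```text
time_s: 16.07
ee_pos: [0.6477, -0.0011, 0.1493]
eef_rot: [[-0.178, -0.984, -0.0], [-0.984, 0.178, -0.0], [0.0, 0.0, -1.0]]
ft_force: [-0.2, -0.4, 0.1]
opening: 0.0851
```

```bash
python3 y.py
```

```text
-100.27865115101078 [ 0.6477 -0.0011  0.1493] [-0.2392 -0.426   0.0869] [-0.0572 -0.0359 -0.0569] 0.08509029081581415 16.0667
```

Call:
jog_arm(motion=[0.03,0.03,-1,0.1,0.03,0.03,-2,0.1,0.03,0.03,-3,0.1,0.03,0.03,-3.7,0.1,0.03,0.03,-4,0.1,0.03,0.03,-4,0.1,0.03,0.03,-4,0.1])

```text
time_s: 16.65
ee_pos: [0.649, 0.0005, 0.0501]
eef_rot: [[-0.169, -0.986, 0.0], [-0.986, 0.169, -0.0], [0.0, -0.0, -1.0]]
ft_force: [0.4, -0.0, -0.3]
opening: 0.0851
```

Call:
jog_arm(motion=[0,0,0,0,0,0,0,0,0,0,0,0,0,0,0,0,0,0,0,0], gripper=45, force=40)

```text
time_s: 17.07
ee_pos: [0.6495, 0.0009, 0.0514]
eef_rot: [[-0.168, -0.986, 0.002], [-0.986, 0.168, -0.0], [0.0, -0.002, -1.0]]
ft_force: [-1.6, -0.9, 10.6]
opening: 0.0619
```

Call:
jog_arm(motion=[-0.13,0.02,0.38,0,-0.27,0.05,0.75,0,-0.4,0.07,1.13,0,-0.54,0.09,1.5,0,-0.67,0.11,1.88,0,-0.81,0.14,2.25,0,-0.94,0.16,2.63,0,-1.08,0.18,3.0,0,-1.08,0.18,4,0,-1.08,0.18,4.6,0,-1.08,0.18,4.6,0])

```text
time_s: 17.98
ee_pos: [0.6231, 0.0056, 0.1683]
eef_rot: [[-0.168, -0.986, 0.005], [-0.986, 0.168, -0.0], [-0.0, -0.005, -1.0]]
ft_force: [0.2, -1.0, -0.9]
opening: 0.062
```

```bash
python3 y.py; python3 -c "
from h import *
grab('wrist','w11')"
```

```text
-99.67663206153564 [0.6231 0.0056 0.1683] [ 0.2419 -0.9782 -0.911 ] [-0.0171 -0.0289  0.073 ] 0.06197004029455754 17.9833
```

View pics/w11.png

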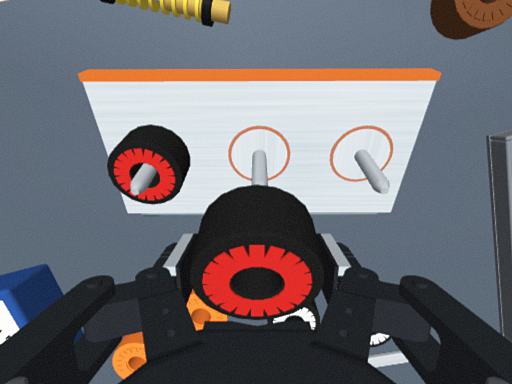

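Call:
jog_arm(motion=[-4.5,-13.86,0,4,-4.5,-13.86,0,4,-4.5,-13.86,0,4,-4.5,-13.86,0,4,-4.5,-13.86,0,4,-4.5,-13.86,0,4,-4.5,-13.86,0,4,-4.5,-13.86,0,4,-4.5,-13.86,0,4,-4.5,-13.86,0,4,-4.5,-13.86,0,4,-4.5,-13.86,0,4,-4.5,-13.86,-1.6,4,-4.5,-13.86,-3,4,-4.5,-13.86,-4.5,4,-4.5,-13.86,-5.2,4,-4.5,-13.86,-5.2,4,-4.5,-13.86,-5.2,4])

```text
time_s: 19.53
ee_pos: [0.5093, -0.3394, 0.0342]
eef_rot: [[0.181, -0.984, -0.002], [-0.984, -0.181, 0.001], [-0.002, 0.001, -1.0]]
ft_force: [0.8, 0.5, 0.1]
opening: 0.0622
```

```bash
python3 y.py; python3 -c "
from h import *
grab('wrist','w12')"
```

```text
-79.5981157016058 [ 0.5093 -0.3394  0.0342] [0.7982 0.5197 0.076 ] [-0.0506  0.0224  0.0561] 0.06218657068422564 19.5333
```

View pics/w12.png

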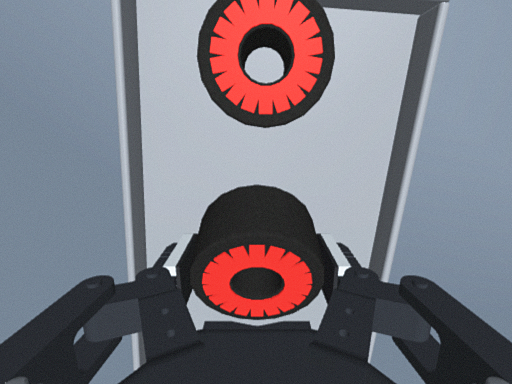

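Call:
jog_arm(motion=[0,0,-0.2,0,0,0,-0.4,0,0,0,-0.6,0,0,0,-0.7,0,0,0,-0.8,0,0,0,-0.85,0,0,0,-0.9,0,0,0,-0.9,0], force=20)

```text
time_s: 20.25
ee_pos: [0.5118, -0.3414, 0.0143]
eef_rot: [[0.179, -0.984, 0.005], [-0.984, -0.179, -0.002], [0.003, -0.005, -1.0]]
ft_force: [8.4, 9.4, 29.3]
opening: 0.0617
```

Call:
jog_arm(motion=[0,0,0,0,0,0,0,0,0,0,0,0,0,0,0,0,0,0,0,0,0,0,1,0,0,0,2.5,0,0,0,4,0,0,0,5,0,0,0,5.5,0], gripper=85)

```text
time_s: 21.08
ee_pos: [0.5102, -0.3417, 0.1533]
eef_rot: [[0.179, -0.984, 0.003], [-0.984, -0.179, -0.003], [0.003, -0.003, -1.0]]
ft_force: [0.7, 0.1, 0.1]
opening: 0.0847
```

```bash
python3 y.py; python3 -c "
from h import *
grab('wrist','w13')"
```

```text
-79.6892171363009 [ 0.5102 -0.3417  0.1533] [0.7464 0.1019 0.0924] [-0.0347 -0.0542 -0.0005] 0.0846954061515195 21.0833
```

View pics/w13.png

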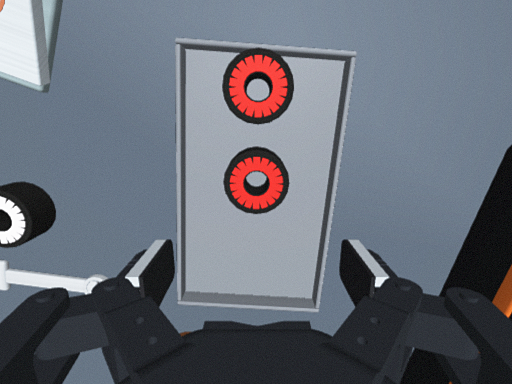

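Both wheels lie flat at (258,88) and (257,182). Next is the third red wheel.

Call:
jog_arm(motion=[6.18,17.4,0,-4,6.18,17.4,0,-4,6.18,17.4,0,-4,6.18,17.4,0,-4,6.18,17.4,0,-4,6.18,17.4,0,-4,6.18,17.4,0,-4,6.18,17.4,0,-4,6.18,17.4,0,-4,6.18,17.4,0,-4,6.18,17.4,0,-4,6.18,17.4,0,-4,6.18,17.4,0,-4,6.18,17.4,0,-4,6.18,17.4,0,-4,6.18,17.4,0,-4,6.18,17.4,0,-4])

```text
time_s: 22.55
ee_pos: [0.6635, 0.0929, 0.1496]
eef_rot: [[-0.17, -0.986, -0.0], [-0.986, 0.17, -0.0], [0.0, 0.0, -1.0]]
ft_force: [-0.7, -0.0, 0.3]
opening: 0.0846
```

```bash
python3 y.py; python3 -c "
from h import *
grab('wrist','w14')"
```

```text
-99.76624708562039 [0.6635 0.0929 0.1496] [-0.7035 -0.0481  0.3262] [ 0.0358 -0.0027 -0.0262] 0.08456095543755836 22.55
```

View pics/w14.png

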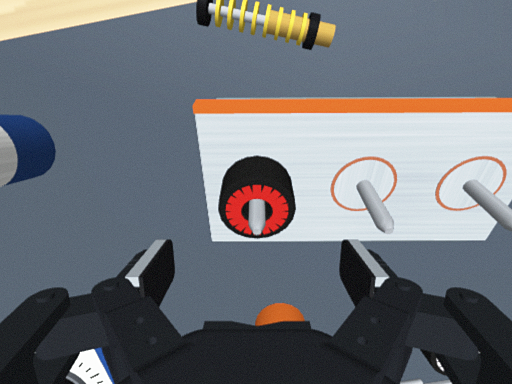

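Call:
jog_arm(motion=[0.03,0.01,-1,0,0.03,0.01,-2,0,0.03,0.01,-3,0,0.03,0.01,-3.7,0,0.03,0.01,-4,0,0.03,0.01,-4,0,0.03,0.01,-4,0])

```text
time_s: 23.18
ee_pos: [0.6648, 0.0941, 0.0502]
eef_rot: [[-0.169, -0.986, 0.0], [-0.986, 0.169, 0.0], [-0.0, -0.0, -1.0]]
ft_force: [1.0, -0.4, 0.9]
opening: 0.085
```

Call:
jog_arm(motion=[0,0,0,0,0,0,0,0,0,0,0,0,0,0,0,0,0,0,0,0], gripper=45, force=40)

```text
time_s: 23.6
ee_pos: [0.6653, 0.0943, 0.0515]
eef_rot: [[-0.168, -0.986, 0.002], [-0.986, 0.168, -0.0], [-0.0, -0.002, -1.0]]
ft_force: [-2.0, -0.6, 10.6]
opening: 0.0617
```

Call:
jog_arm(motion=[-0.13,0.02,0.38,0,-0.27,0.05,0.75,0,-0.4,0.07,1.13,0,-0.54,0.09,1.5,0,-0.67,0.11,1.88,0,-0.81,0.14,2.25,0,-0.94,0.16,2.63,0,-1.08,0.18,3.0,0,-1.08,0.18,4,0,-1.08,0.18,4.6,0,-1.08,0.18,4.6,0])

```text
time_s: 24.52
ee_pos: [0.6389, 0.0991, 0.1684]
eef_rot: [[-0.168, -0.986, 0.005], [-0.986, 0.168, 0.0], [-0.001, -0.005, -1.0]]
ft_force: [-0.6, -0.7, -0.7]
opening: 0.0618
```

```bash
python3 y.py; python3 -c "
from h import *
grab('wrist','w15')"
```

```text
-99.67859938734206 [0.6389 0.0991 0.1684] [-0.5827 -0.6503 -0.7246] [ 0.061  -0.0295 -0.0204] 0.06180375744752264 24.5167
```

View pics/w15.png

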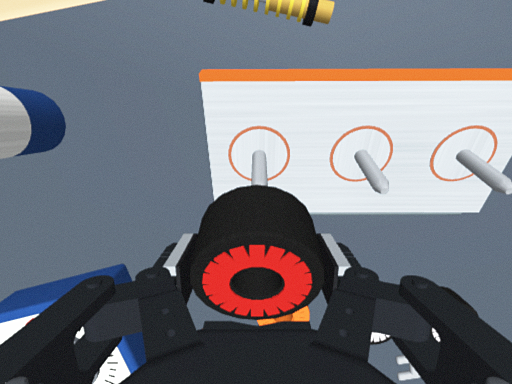

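Call:
jog_arm(motion=[-8.36,-18.05,0,4,-8.36,-18.05,0,4,-8.36,-18.05,0,4,-8.36,-18.05,0,4,-8.36,-18.05,0,4,-8.36,-18.05,0,4,-8.36,-18.05,0,4,-8.36,-18.05,0,4,-8.36,-18.05,0,4,-8.36,-18.05,0,4,-8.36,-18.05,0,4,-8.36,-18.05,0,4,-8.36,-18.05,0,4,-8.36,-18.05,0,4,-8.36,-18.05,0,4,-8.36,-18.05,0,4,-8.36,-18.05,-1.5,4,-8.36,-18.05,-3,4,-8.36,-18.05,-4,4,-8.36,-18.05,-4,4])

```text
time_s: 26.23
ee_pos: [0.4271, -0.349, 0.0604]
eef_rot: [[0.181, -0.983, -0.005], [-0.983, -0.181, 0.005], [-0.006, 0.004, -1.0]]
ft_force: [-1.3, 1.7, -1.8]
opening: 0.0617
```

```bash
python3 y.py; python3 -c "
from h import *
grab('wrist','w16')"
```

```text
-79.57669089765349 [ 0.4271 -0.349   0.0604] [-1.3244  1.6838 -1.7932] [-0.0191  0.0052  0.0437] 0.06165088425012417 26.2333
```

View pics/w16.png

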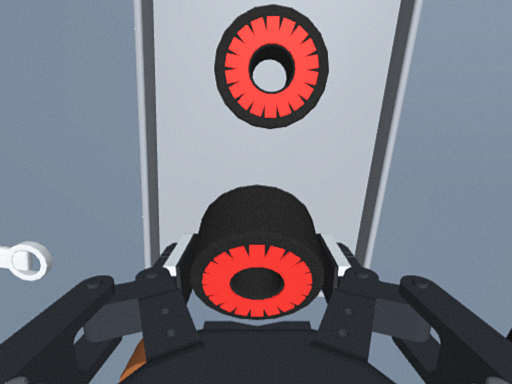

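Call:
jog_arm(motion=[0,0,-0.6,0,0,0,-1,0,0,0,-1.3,0,0,0,-1.5,0,0,0,-1.7,0,0,0,-1.85,0,0,0,-1.95,0,0,0,-1.95,0], force=20)

```text
time_s: 26.95
ee_pos: [0.4296, -0.3526, 0.0167]
eef_rot: [[0.179, -0.984, 0.002], [-0.984, -0.179, -0.001], [0.001, -0.002, -1.0]]
ft_force: [2.4, 4.9, 17.3]
opening: 0.0617
```

Call:
jog_arm(motion=[0,0,0,0,0,0,0,0,0,0,0,0,0,0,0,0,0,0,0,0,0,0,1,0,0,0,2.5,0,0,0,4,0,0,0,5,0,0,0,6.5,0,0,0,8,0,0,0,8,0], gripper=85)

```text
time_s: 27.95
ee_pos: [0.4305, -0.3544, 0.2226]
eef_rot: [[0.179, -0.984, 0.007], [-0.984, -0.179, -0.007], [0.008, -0.005, -1.0]]
ft_force: [1.5, -1.6, 1.0]
opening: 0.085
```

```bash
python3 y.py; python3 -c "
from h import *
grab('scene','s16');grab('wrist','w17')"
```

```text
-79.68130312692074 [ 0.4305 -0.3544  0.2226] [ 1.5471 -1.6306  1.0221] [-0.053  -0.0751  0.0166] 0.08502396533563458 27.95
```

View pics/s16.png

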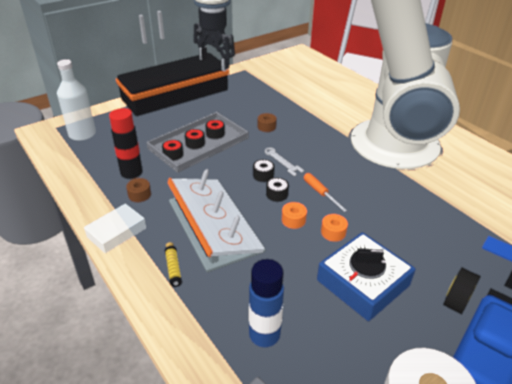

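View pics/w17.png

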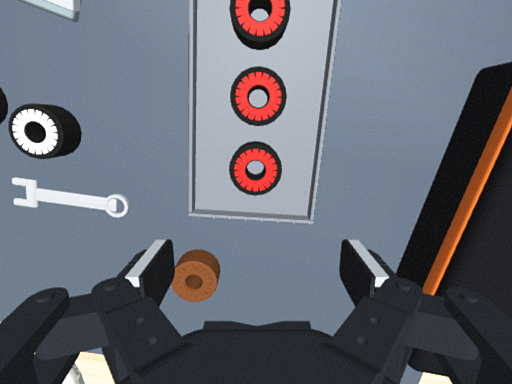

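All three reds are in the tray. Re-measuring the whites in case one was knocked.

Run:
```python
from h import *
print(ray('w17',35.5,132,.036))
for tag in ('s16','scene0'):
    im=cv2.imread(f'pics/{tag}.png').astype(int)[155:200,245:295]
    im2=cv2.resize(im.astype('uint8'),None,fx=4,fy=4,interpolation=cv2.INTER_CUBIC)
    m=(im2.min(2)>150).astype('uint8');n,l,s,c=cv2.connectedComponentsWithStats(m)
    for i in range(1,n):
        if s[i,4]>300:
            e=cv2.fitEllipse(cv2.findContours((l==i).astype('uint8'),0,1)[0][0]);u,v=e[0][0]/4+245,e[0][1]/4+155;print(tag,u,v,ray(tag,u,v,.036))
```

```text
[ 0.4374 -0.099   0.036 ]
s16 285.66748046875 164.30249404907227 [ 0.3838 -0.0666  0.036 ]
s16 263.62370681762695 165.45839977264404 [ 0.4379 -0.0974  0.036 ]
s16 277.5499725341797 184.34735679626465 [ 0.457  -0.0088  0.036 ]
scene0 285.6413917541504 164.28626441955566 [ 0.3839 -0.0667  0.036 ]
scene0 263.62418365478516 165.4532928466797 [ 0.4379 -0.0974  0.036 ]
scene0 277.55084228515625 184.34813499450684 [ 0.457  -0.0088  0.036 ]
```

Call:
jog_arm(motion=[0.22,10.3,-2,8,0.22,10.3,-2,8,0.22,10.3,-2,8,0.22,10.3,-2,8,0.22,10.3,-2,8,0.22,10.3,-2,8,0.22,10.3,-2,8,0.22,10.3,-2,8,0.22,10.3,-4,8,0.22,10.3,-5,8,0.22,10.3,-5,8,0.22,10.3,-5,8])

```text
time_s: 29.05
ee_pos: [0.4326, -0.0949, 0.0899]
eef_rot: [[0.769, -0.639, -0.005], [-0.639, -0.769, 0.002], [-0.005, 0.002, -1.0]]
ft_force: [-0.5, -0.7, 0.2]
opening: 0.085
```

```bash
python3 y.py; python3 -c "
from h import *
grab('wrist','w18');print(proj('w18',[.436,-.097,.036]))"
```

```text
-39.723339803908154 [ 0.4326 -0.0949  0.0899] [-0.4663 -0.6701  0.1569] [0.0442 0.0773 0.0548] 0.08501173611392604 29.05
[263.1393 213.4654]
```

View pics/w18.png

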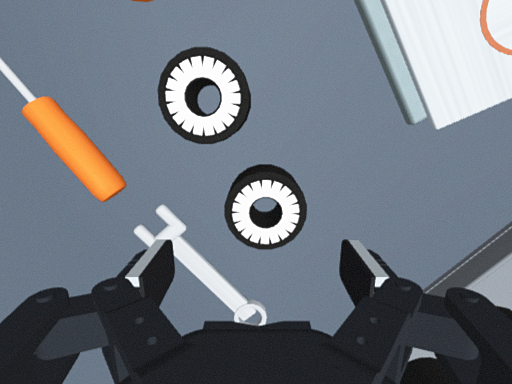

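Run:
```python
from h import *
for p in [(265.5,211.5,.036),(165,208,.006),(190,245,.006),(250,310,.006),(204,97,.036)]: print(p,ray('w18',*p))
```

```text
(265.5, 211.5, 0.036) [ 0.4383 -0.0969  0.036 ]
(165, 208, 0.006) [ 0.3689 -0.0487  0.006 ]
(190, 245, 0.006) [ 0.3617 -0.0871  0.006 ]
(250, 310, 0.006) [ 0.3593 -0.1719  0.006 ]
(204, 97, 0.036) [ 0.4574 -0.0095  0.036 ]
```

Call:
jog_arm(motion=[0.23,-0.08,-0.5,0,0.23,-0.08,-1.4,0,0.23,-0.08,-2.4,0,0.23,-0.08,-3,0,0.23,-0.08,-3.35,0,0.23,-0.08,-3.35,0,0.23,-0.08,-3.35,0])

```text
time_s: 29.68
ee_pos: [0.4403, -0.0972, 0.0082]
eef_rot: [[0.769, -0.639, 0.001], [-0.639, -0.769, -0.0], [0.001, -0.0, -1.0]]
ft_force: [0.7, 0.7, 1.1]
opening: 0.085
```

Call:
jog_arm(motion=[0,0,0,0,0,0,0,0,0,0,0,0,0,0,0,0,0,0,0,0], gripper=45, force=40)

```text
time_s: 30.1
ee_pos: [0.4404, -0.0971, 0.0085]
eef_rot: [[0.77, -0.638, 0.002], [-0.638, -0.77, -0.001], [0.002, -0.001, -1.0]]
ft_force: [-1.8, -0.3, 21.8]
opening: 0.061
```

Call:
jog_arm(motion=[0,0,1,0,0,0,2,0,0,0,3.5,0,0,0,5,0,0,0,6,0,0,0,6,0])

```text
time_s: 30.6
ee_pos: [0.4419, -0.0976, 0.1623]
eef_rot: [[0.77, -0.638, 0.008], [-0.638, -0.77, -0.003], [0.008, -0.003, -1.0]]
ft_force: [1.9, -0.3, -0.1]
opening: 0.0607
```

```bash
python3 y.py; python3 -c "
from h import *
grab('wrist','w19')"
```

```text
-39.67385827629957 [ 0.4419 -0.0976  0.1623] [ 1.8809 -0.252  -0.1369] [-0.0132 -0.0656 -0.0297] 0.06065583424490363 30.6
```

View pics/w19.png

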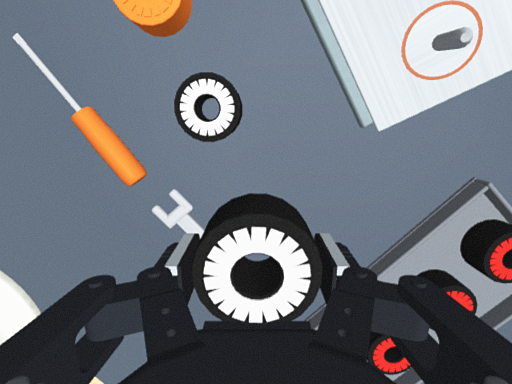

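White wheel held. I'll bring it over the lower part of the hot plate, with the jaws along the row. Pressing it there will turn it in the grip to the plate's 20° slope.

Call:
jog_arm(motion=[6.1,0.4,0,-12,6.1,0.4,0,-12,6.1,0.4,0,-12,6.1,0.4,0,-12,6.1,0.4,0,-12,6.1,0.4,0,-12,6.1,0.4,0,-12,6.1,0.4,0,-12,6.1,0.4,0,-12,6.1,0.4,0,-12,6.1,0.4,-1.5,-12,6.1,0.4,-3,-12,6.1,0.4,-3.4,-12,6.1,0.4,-3.4,-12])

```text
time_s: 31.82
ee_pos: [0.5899, -0.0863, 0.0691]
eef_rot: [[-0.166, -0.986, -0.006], [-0.986, 0.166, 0.001], [-0.0, 0.006, -1.0]]
ft_force: [-5.1, 1.4, -3.4]
opening: 0.0598
```

```bash
python3 y.py; python3 -c "
from h import *
grab('wrist','w20');grab('side','d20');crop('d20',130,60,380,248,'c20')"
```

```text
-99.57468742935329 [ 0.5899 -0.0863  0.0691] [-5.1039  1.4078 -3.4064] [0.2718 0.8543 0.0034] 0.05976836932730084 31.8167
```

View pics/w20.png

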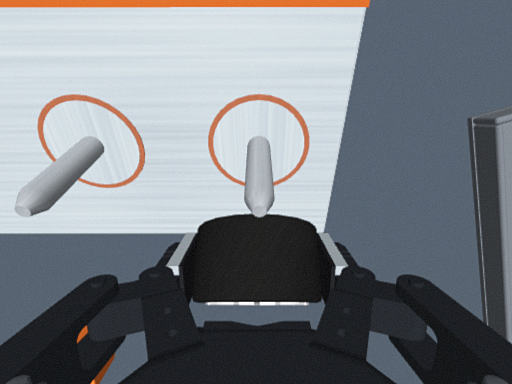

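View pics/c20.png

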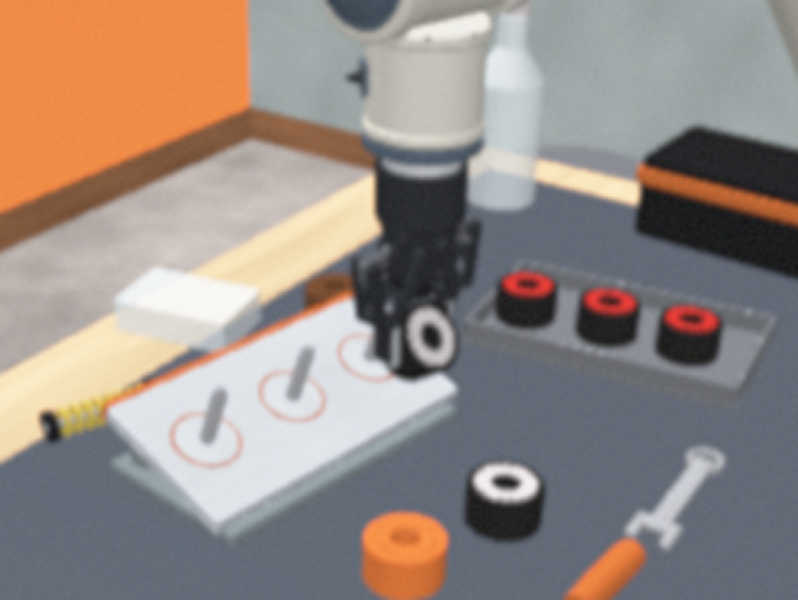

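My error: the wheel's rim caught the leaning spindle tip (260,210) and turned about 75° in the grip. Its white face now looks back at the robot. Backing off to look.

Call:
jog_arm(motion=[-0.5,0.1,0,0,-1.2,0.2,0,0,-2.4,0.4,0,0,-2.4,0.4,0,0,-2.4,0.4,0,0], force=30)

```text
time_s: 32.33
ee_pos: [0.5319, -0.0769, 0.0738]
eef_rot: [[-0.167, -0.986, 0.001], [-0.986, 0.167, -0.0], [0.0, -0.001, -1.0]]
ft_force: [0.5, -0.1, -0.2]
opening: 0.0597
```

```bash
python3 y.py; python3 -c "
from h import *
grab('wrist','w21');grab('side','d21');crop('d21',180,80,380,230,'c21')"
```

```text
-99.63131314136598 [ 0.5319 -0.0769  0.0738] [ 0.4938 -0.0841 -0.2399] [ 0.0111 -0.0344  0.021 ] 0.05970701287572138 32.3333
```

View pics/w21.png

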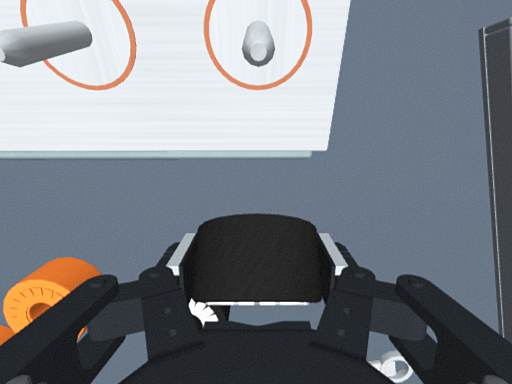

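View pics/c21.png

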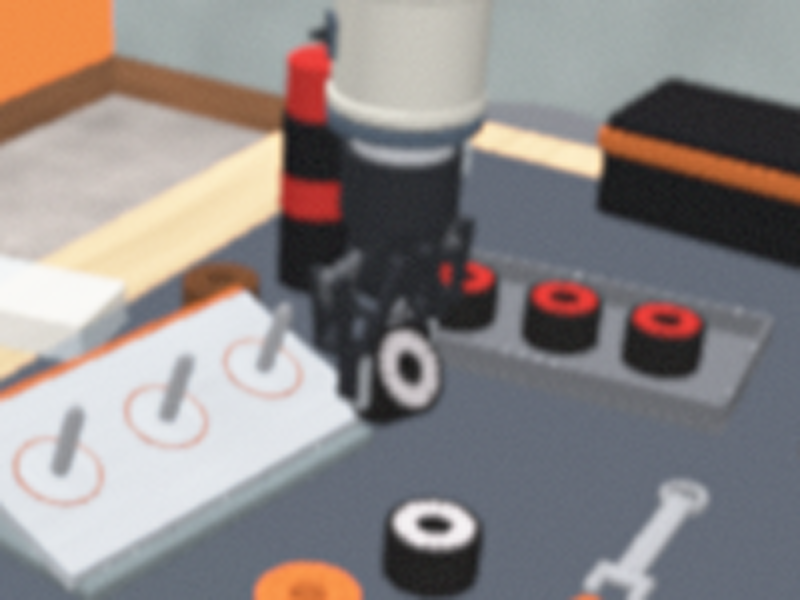

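Call:
jog_arm(motion=[-1.5,0.1,0,0,-2.4,0.1,-0.5,0,-2.4,0.1,-1.2,0,-2.4,0.1,-1.5,0,-2.4,0.1,-1.7,0,-2.4,0.1,-1.9,0,-2.4,0.1,-1.9,0])

```text
time_s: 33.02
ee_pos: [0.4735, -0.0747, 0.0243]
eef_rot: [[-0.168, -0.986, 0.001], [-0.986, 0.168, -0.0], [0.0, -0.001, -1.0]]
ft_force: [0.4, -0.5, -0.6]
opening: 0.0596
```

```bash
python3 y.py; python3 -c "
from h import *
grab('side','d22');crop('d22',230,110,350,210,'c22')"
```

```text
-99.6717144768318 [ 0.4735 -0.0747  0.0243] [ 0.3951 -0.5079 -0.5644] [-0.067  -0.0753 -0.0365] 0.059589464937913145 33.0167
```

View pics/c22.png

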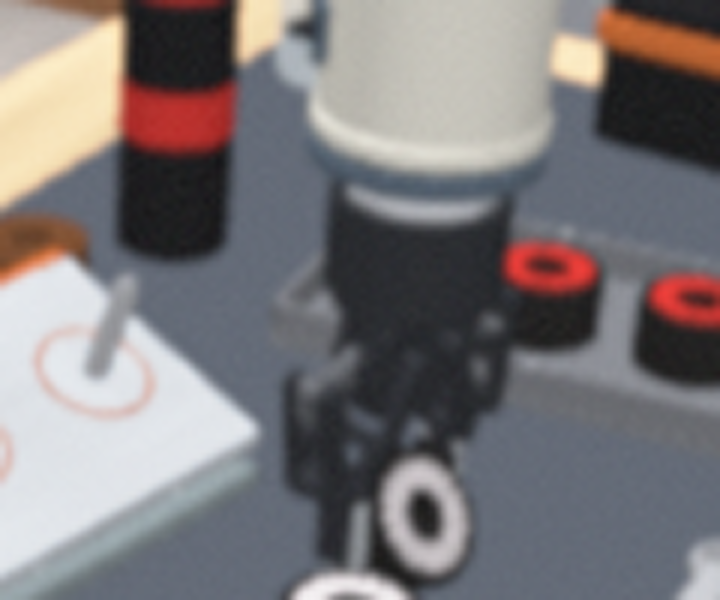

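The finger is very near the second white wheel, so I'm moving away in −y first.

Call:
jog_arm(motion=[0,0,0.6,0,0,0,1,0,0,-1,1,0,0,-2,1,0,0,-2,1,0,0,-2,0.3,0,0,-2,0,0,0,-2,-0.1,0,0,-2,-0.2,0,0,-2,-0.2,0])

```text
time_s: 33.9
ee_pos: [0.472, -0.124, 0.0198]
eef_rot: [[-0.168, -0.986, -0.001], [-0.986, 0.168, 0.0], [-0.0, 0.001, -1.0]]
ft_force: [-2.7, -1.2, 6.8]
opening: 0.0595
```

```bash
python3 y.py; python3 -c "
from h import *
grab('side','d23');crop('d23',230,110,350,210,'c23')"
```

```text
-99.64328487467029 [ 0.472  -0.124   0.0198] [-2.6629 -1.1783  6.7555] [-0.1042  0.5459 -0.0005] 0.05950860061700112 33.9
```

View pics/c23.png

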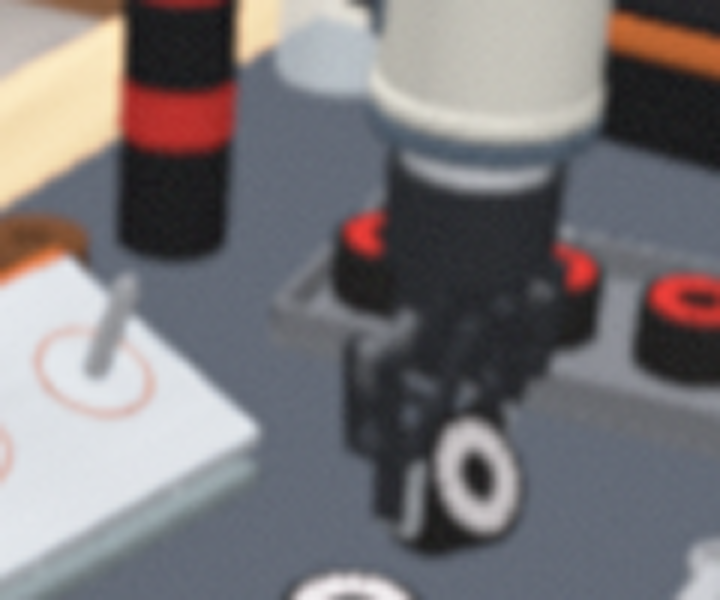

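Contact with the table at 7 N. Dragging in +x to roll the wheel back upright.

Call:
jog_arm(motion=[0.2,-0.03,-0.12,0,0.4,-0.07,-0.15,0,0.6,-0.1,-0.15,0,0.8,-0.13,-0.15,0,1,-0.17,-0.15,0,1.2,-0.2,-0.15,0,1.4,-0.23,-0.15,0,1.4,-0.23,-0.15,0])

```text
time_s: 34.62
ee_pos: [0.5082, -0.1298, 0.0167]
eef_rot: [[-0.168, -0.986, 0.001], [-0.986, 0.168, -0.0], [-0.0, -0.001, -1.0]]
ft_force: [3.2, 3.6, 8.5]
opening: 0.0599
```

```bash
python3 y.py; python3 -c "
from h import *
grab('side','d24');crop('d24',230,110,350,210,'c24');grab('wrist','w24')"
```

```text
-99.65210383441915 [ 0.5082 -0.1298  0.0167] [3.2421 3.5817 8.4617] [ 0.6714 -0.4572 -0.0527] 0.059857131649580265 34.6167
```

View pics/c24.png

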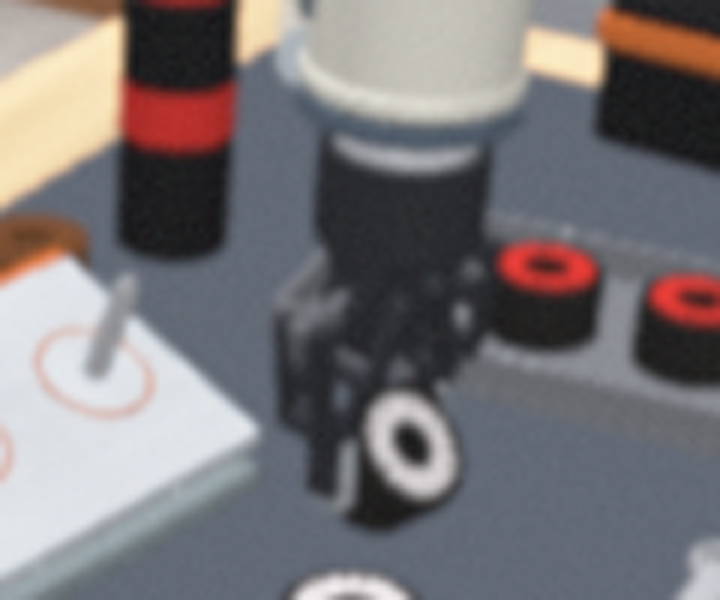

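View pics/w24.png

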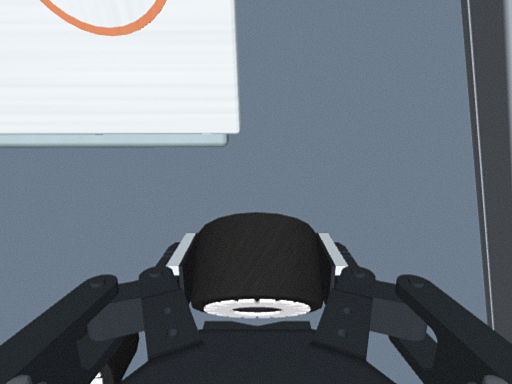

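It works (about 15° so far). Repeating with a longer stroke.

Call:
jog_arm(motion=[0,0,0.6,0,-1,0.17,0.6,0,-2,0.34,0.6,0,-2.6,0.44,0.6,0,-2.6,0.44,0.6,0,-2.6,0.44,0,0,-2.5,0.42,-0.1,0,-2.3,0.38,-0.12,0,-2.1,0.35,-0.14,0,-1.9,0.31,-0.14,0,-1.7,0.28,-0.16,0,-1.5,0.25,-0.16,0,-1.3,0.22,-0.18,0,-1.1,0.18,-0.18,0,-0.9,0.15,-0.2,0,-0.7,0.12,-0.2,0,-0.5,0.08,-0.2,0])

```text
time_s: 36.13
ee_pos: [0.4938, -0.1273, 0.0112]
eef_rot: [[-0.168, -0.986, -0.003], [-0.986, 0.168, 0.001], [-0.001, 0.003, -1.0]]
ft_force: [-8.3, 2.4, 12.3]
opening: 0.0597
```

```bash
python3 y.py; python3 -c "
from h import *
grab('wrist','w25')"
```

```text
-99.64502247686927 [ 0.4938 -0.1273  0.0112] [-8.2544  2.3886 12.3037] [0.3652 1.9218 0.0218] 0.05970666630677981 36.1333
```

View pics/w25.png

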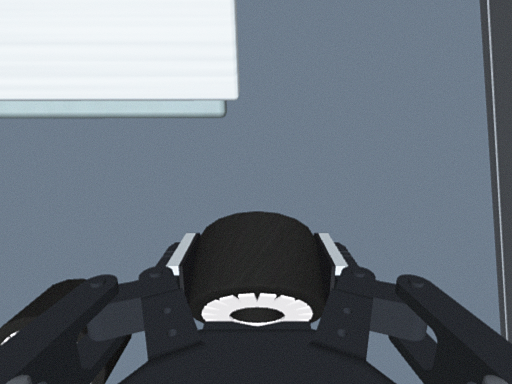

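Call:
jog_arm(motion=[0,0,0.6,0,-1,0.17,0.7,0,-1.8,0.3,0.7,0,-1.8,0.3,0.7,0,-1.8,0.3,0.2,0,-1.7,0.28,0,0,-1.5,0.25,0,0,-1.3,0.22,-0.02,0,-1.1,0.18,-0.04,0,-0.9,0.15,-0.06,0,-0.7,0.12,-0.08,0,-0.5,0.08,-0.1,0,-0.3,0.05,-0.1,0,-0.1,0.02,-0.1,0,0.1,0,-0.1,0])

```text
time_s: 37.43
ee_pos: [0.4966, -0.1276, 0.0085]
eef_rot: [[-0.168, -0.986, -0.003], [-0.986, 0.168, 0.001], [-0.0, 0.003, -1.0]]
ft_force: [-8.7, 0.8, 11.1]
opening: 0.0597
```

```bash
python3 y.py; python3 -c "
from h import *
grab('wrist','w26');grab('side','d26');crop('d26',230,110,350,210,'c26')"
```

```text
-99.651000159407 [ 0.4966 -0.1276  0.0085] [-8.689   0.8239 11.1028] [0.2009 1.8659 0.0328] 0.05966991818346702 37.4333
```

View pics/w26.png

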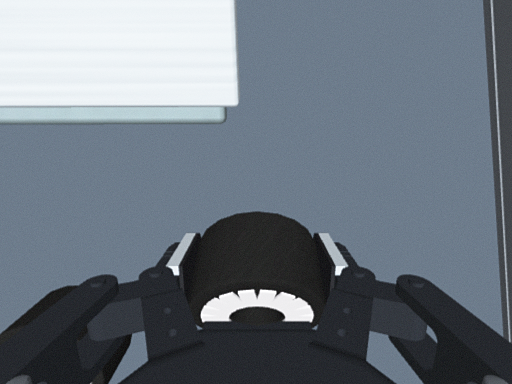

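View pics/c26.png

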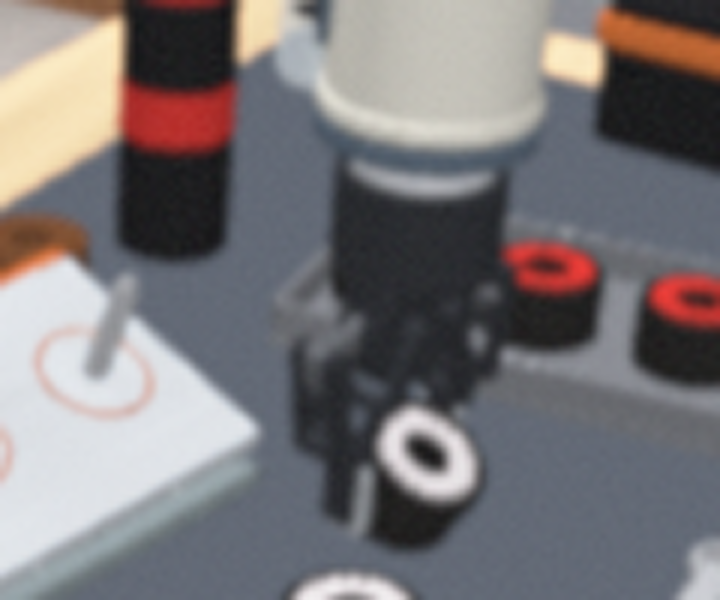

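About 40° now. With its centre of mass inside the lower edge, it will fall flat when released, so I'll release and regrasp it properly.

Call:
jog_arm(motion=[0,0,0,0,0,0,0,0,0,0,0,0,0,0,0,0,0,0,0,0,0,0,1,0,0,0,2,0,0,0,3.5,0,0,0,3.5,0], gripper=85)

```text
time_s: 38.28
ee_pos: [0.4995, -0.129, 0.1009]
eef_rot: [[-0.168, -0.986, 0.006], [-0.986, 0.168, -0.002], [0.001, -0.006, -1.0]]
ft_force: [3.2, -0.5, 1.1]
opening: 0.0849
```

```bash
python3 y.py; python3 -c "
from h import *
grab('wrist','w27')"
```

```text
-99.67847223191839 [ 0.4995 -0.129   0.1009] [ 3.2192 -0.5289  1.1498] [-0.0197 -0.0433 -0.0541] 0.08490459944171008 38.2833
```

View pics/w27.png

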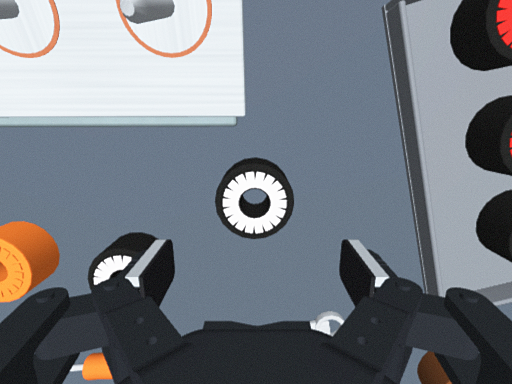

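Run:
```python
from h import *
print(ray('w27',254.5,202.5,.036), ray('w27',109,273,.036))
w=np.load('warmer.npz');o=w['o'];ly=w['ly'];h=np.array([w['up'][0],w['up'][1],0]);h/=np.linalg.norm(h)
for n,k in(('pin1',.095),('pin2',0),('pin3',-.095)):
    print(n,'press xy',o+ly*k-h*.060)
```

```text
[ 0.5051 -0.1275  0.036 ] [0.4655 0.0012 0.036 ]
pin1 press xy [0.6142 0.1018 0.0463]
pin2 press xy [0.5984 0.0082 0.0463]
pin3 press xy [ 0.5825 -0.0855  0.0463]
```

Call:
jog_arm(motion=[0.18,0.06,-0.5,0,0.18,0.06,-1.5,0,0.18,0.06,-2.5,0,0.18,0.06,-3.3,0,0.18,0.06,-3.7,0,0.18,0.06,-3.9,0,0.18,0.06,-3.9,0,0.18,0.06,-3.9,0])

```text
time_s: 39.0
ee_pos: [0.5018, -0.1266, -0.0016]
eef_rot: [[-0.168, -0.986, -0.0], [-0.986, 0.168, 0.0], [-0.0, 0.0, -1.0]]
ft_force: [-0.1, -0.5, 0.1]
opening: 0.0852
```

Call:
jog_arm(motion=[0,0,0,0,0,0,0,0,0,0,0,0,0,0,0,0,0,0,0,0], gripper=45, force=40)

```text
time_s: 39.42
ee_pos: [0.5023, -0.1268, -0.0006]
eef_rot: [[-0.168, -0.986, 0.002], [-0.986, 0.168, -0.001], [0.0, -0.002, -1.0]]
ft_force: [-0.3, -0.0, 8.4]
opening: 0.0597
```

Call:
jog_arm(motion=[0,0,1,0,0,0,2,0,0,0,3.5,0,0,0,4.5,0,0,0,5,0,0,0,5,0])

```text
time_s: 39.92
ee_pos: [0.5033, -0.1272, 0.1268]
eef_rot: [[-0.168, -0.986, 0.006], [-0.986, 0.168, -0.002], [0.001, -0.006, -1.0]]
ft_force: [1.4, -0.3, -0.6]
opening: 0.0598
```

```bash
python3 y.py; python3 -c "
from h import *
grab('wrist','w28')"
```

```text
-99.68044856859323 [ 0.5033 -0.1272  0.1268] [ 1.3848 -0.3467 -0.5925] [-0.0483 -0.0024 -0.0282] 0.05980939106363628 39.9167
```

View pics/w28.png

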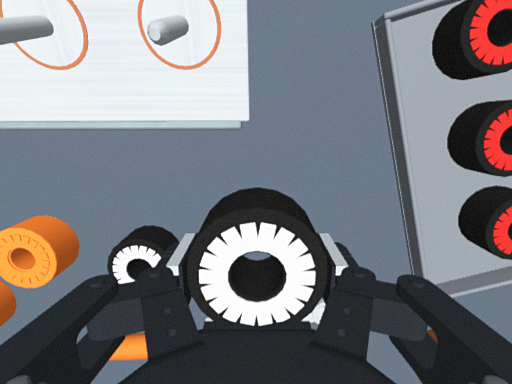

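Call:
jog_arm(motion=[3.1,1.68,0,0,3.1,1.68,0,0,3.1,1.68,0,0,3.1,1.68,0,0,3.1,1.68,-0.5,0,3.1,1.68,-1.2,0,3.1,1.68,-2,0,3.1,1.68,-2.5,0,3.1,1.68,-2.8,0,3.1,1.68,-2.8,0])

```text
time_s: 40.8
ee_pos: [0.5775, -0.0846, 0.0514]
eef_rot: [[-0.169, -0.986, -0.004], [-0.986, 0.169, 0.001], [-0.0, 0.004, -1.0]]
ft_force: [-1.1, -0.1, -0.8]
opening: 0.0593
```

```bash
python3 y.py; python3 -c "
from h import *
grab('wrist','w29');grab('side','d29');crop('d29',180,80,380,230,'c29')"
```

```text
-99.70161104492803 [ 0.5775 -0.0846  0.0514] [-1.1399 -0.1213 -0.8032] [-0.0041  0.0322  0.0041] 0.059299261217790236 40.8
```

View pics/w29.png

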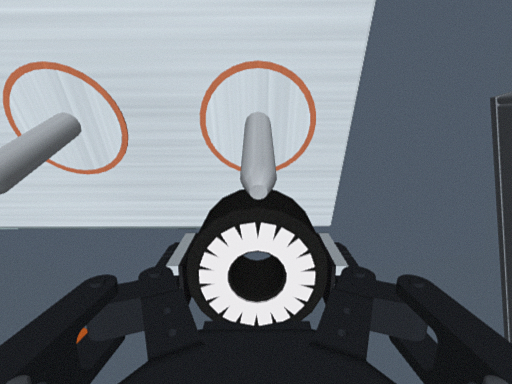

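View pics/c29.png

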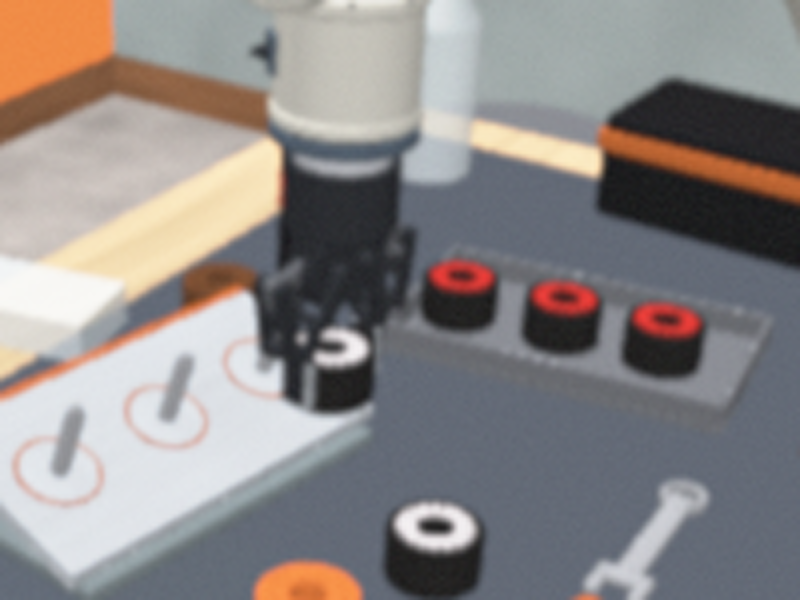

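Clear of the spindle and still flat. Pressing it onto the slope.

Call:
jog_arm(motion=[0.1,0,-0.3,0,0.1,0,-0.5,0,0.1,0,-0.65,0,0.1,0,-0.75,0,0.1,0,-0.85,0,0.1,0,-0.92,0,0.1,0,-1.0,0,0.1,0,-1.0,0], force=30)

```text
time_s: 41.57
ee_pos: [0.5801, -0.0846, 0.0286]
eef_rot: [[-0.168, -0.986, -0.003], [-0.986, 0.168, 0.0], [0.0, 0.003, -1.0]]
ft_force: [-12.8, -2.4, 18.3]
opening: 0.0599
```

```bash
python3 y.py; python3 -c "
from h import *
grab('wrist','w30');grab('side','d30');crop('d30',180,80,380,230,'c30')"
```

```text
-99.68090865227819 [ 0.5801 -0.0846  0.0286] [-12.8267  -2.4085  18.2987] [-0.3926  1.559  -0.2218] 0.05991245950623231 41.5667
```

View pics/w30.png

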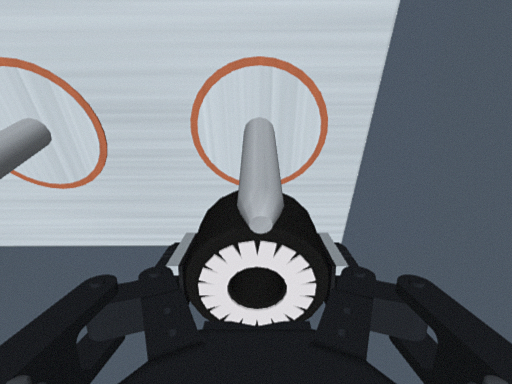

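View pics/c30.png

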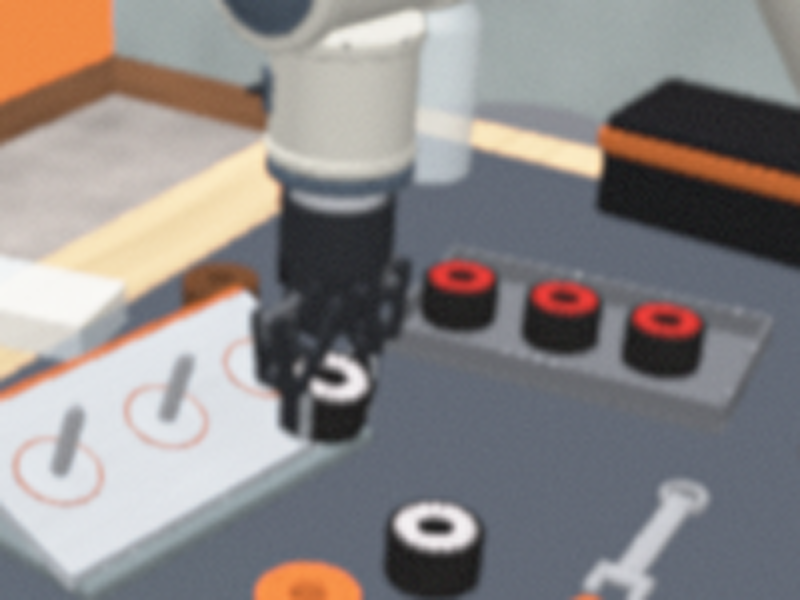

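Call:
jog_arm(motion=[0,0,-0.08,0,0,0,-0.16,0,0,0,-0.24,0,0,0,-0.3,0,0,0,-0.34,0,0,0,-0.34,0], force=30)

```text
time_s: 42.17
ee_pos: [0.58, -0.0845, 0.0227]
eef_rot: [[-0.168, -0.986, -0.002], [-0.986, 0.168, -0.0], [0.0, 0.002, -1.0]]
ft_force: [-28.2, 1.2, 66.5]
opening: 0.0599
```

```bash
python3 y.py; python3 -c "
from h import *
grab('wrist','w31');grab('side','d31');crop('d31',220,100,320,200,'c31')"
```

```text
-99.67590615672218 [ 0.58   -0.0845  0.0227] [-28.156    1.2268  66.537 ] [ 0.2321  3.4579 -0.1358] 0.05991954874859495 42.1667
```

View pics/w31.png

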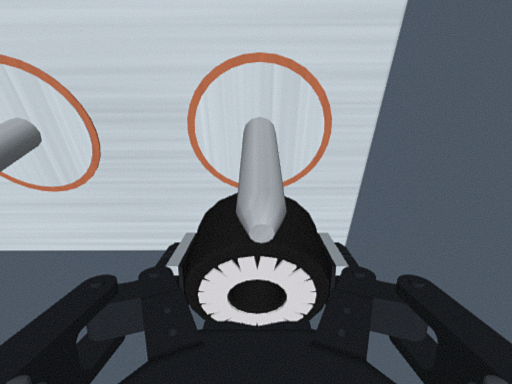

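View pics/c31.png

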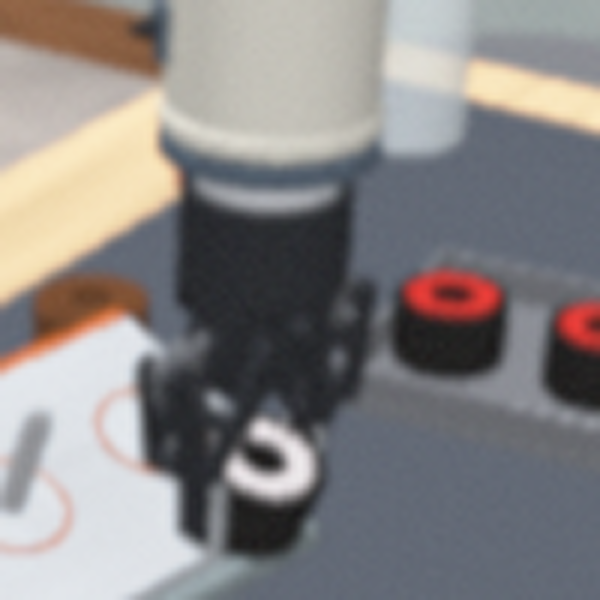

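Flush with the slope now. Backing off along the spindle's lean, then over the tip.

Call:
jog_arm(motion=[-0.1,0.02,0.3,0,-0.3,0.05,1,0,-0.6,0.1,2,0,-0.6,0.1,3.3,0,-0.5,0.1,4.4,0,-0.5,0.1,4.4,0,0.3,-0.05,4.4,0,1.04,-0.2,4.4,0,1.04,-0.2,4.2,0,1.04,-0.2,4.2,0,1.04,-0.2,4.2,0], force=40)

```text
time_s: 43.18
ee_pos: [0.6068, -0.0894, 0.124]
eef_rot: [[-0.168, -0.986, -0.002], [-0.986, 0.168, 0.0], [-0.0, 0.002, -1.0]]
ft_force: [-0.7, -0.1, -0.5]
opening: 0.0599
```

```bash
python3 y.py; python3 -c "
from h import *
grab('wrist','w32');grab('side','d32');crop('d32',180,80,340,200,'c32');grab('scene','s32');crop('s32',150,130,270,220,'c33')"
```

```text
-99.67898365407115 [ 0.6068 -0.0894  0.124 ] [-0.728  -0.0956 -0.5189] [-0.0245  0.0152  0.0169] 0.05987230753351008 43.1833
```

View pics/w32.png

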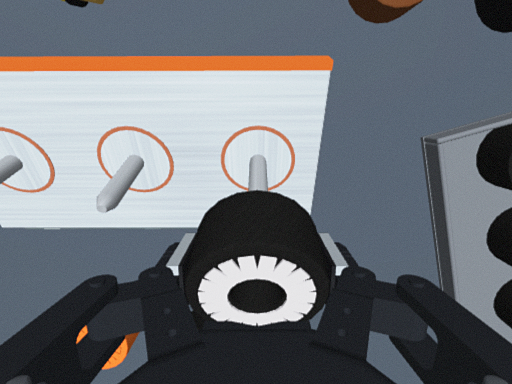

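View pics/c32.png

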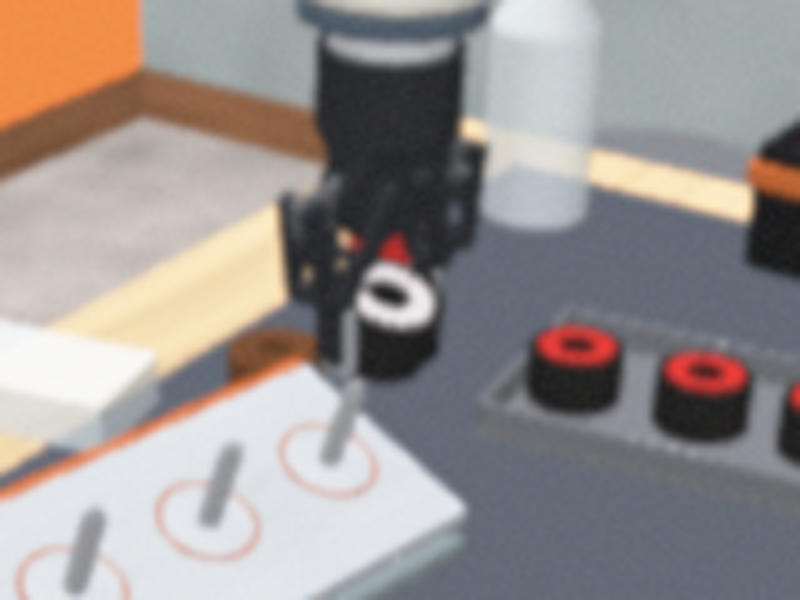

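View pics/c33.png

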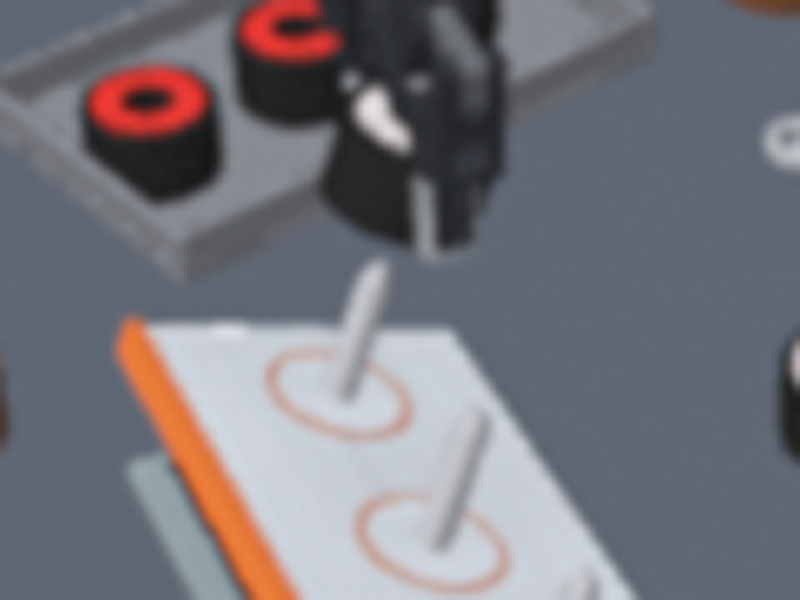

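```bash
cat > rim.py <<'E'
from h import *
from scipy.optimize import least_squares
def rim(tag,col,box=(150,180,370,335)):
    im=cv2.imread(f'pics/{tag}.png').astype(int);x0,y0,x1,y1=box
    b,g,r=im[...,0],im[...,1],im[...,2]
    m=((r>150)&(g<90)) if col=='r' else (im.min(2)>150)
    k=np.zeros_like(m);k[y0:y1,x0:x1]=m[y0:y1,x0:x1];k=k.astype('uint8')
    n,l,s,c=cv2.connectedComponentsWithStats(k)
    ids=[i for i in range(1,n) if s[i,4]>15 and (200-3<s[i,0]<330)]
    i=max(ids,key=lambda i:s[i,4]);ct=np.argwhere(l==i)[:,::-1]
    h=cv2.convexHull(ct.astype(np.int32))[:,0]
    h=h[h[:,1]<318]   # bottom is hidden by palm
    return h.astype(float)
def pose(tag,ee,a,n0,r,prev=None):
    pass
def fit(tag,ee,pts,rad=None,tilt=None):
    a=np.radians(-9.6);hx=np.array([np.cos(a),np.sin(a),0]);y=np.array([-np.sin(a),np.cos(a),0])
    K,R,t=load(tag)
    def f(q):
        th=np.radians(q[2]) if tilt is None else np.radians(tilt)
        n=-hx*np.sin(th)+np.array([0,0,np.cos(th)]);u=np.cross(y,n)
        c=np.array(ee)+hx*q[0]+np.array([0,0,q[1]])+y*q[3]   # wheel centre
        fc=c+.018*n; rr=q[4] if rad is None else rad
        o=-R.T@t;out=[]
        for p in pts:
            d=R.T@np.linalg.inv(K)@np.array([p[0],p[1],1.]);X=o+d*((fc-o)@n)/(d@n)
            out.append((np.linalg.norm(X-fc)-rr)*1e3)
        # pads: wheel lies under pad contact
        return np.array(out)
    return f
E
python3 - <<'E'
from rim import *
w=np.load('warmer.npz')
# calibrate radius with seated red pin3
ee=np.array([.633,-.094,.0492]);p=rim('w7','r')
c=w['pins'][2]-ee; a=np.radians(-9.6);hx=np.array([np.cos(a),np.sin(a),0]);y=np.array([-np.sin(a),np.cos(a),0])
f=fit('w7',ee,p,tilt=20)
r=least_squares(lambda q:f([q[0],c[2],20,q[1],q[2]]),[0,0,.02]);print('seated: dx,dy,rad',r.x,'expect dx',c@hx,c@y,np.abs(r.fun).mean())
rad=r.x[2]
# w32 ; unknown dx, tilt, dz tied with dx: pad at P
ee=np.array([.6068,-.0894,.124]);p=rim('w32','w')
for rd in (rad,):
  for dz in (.015,.018,.021,.024):
    f=fit('w32',ee,p,rad=rd);r=least_squares(lambda q:f([q[0],dz,q[1],q[2],rd]),[0,20,0]);print(dz,r.x,np.abs(r.fun).mean())
E
```

```text
seated: dx,dy,rad [0.0011 0.0008 0.0253] expect dx 0.002657614283079584 -2.9631436554530608e-05 0.18625844321444388
0.015 [-0.0058 13.7136  0.0009] 0.4892504443461329
0.018 [-0.0029 16.5834  0.0009] 0.1265238509202729
0.021 [ 0.     19.2858  0.0009] 0.2692267865062647
0.024 [ 0.0029 21.7727  0.0009] 0.6198562741264091
```

Wheel tilt fits at about 17–19°, and it is aligned with the spindle axis to about 1 mm. Sliding it down along the axis.

Call:
jog_arm(motion=[0.13,-0.06,-0.36,0,0.26,-0.08,-0.72,0,0.39,-0.1,-1.07,0,0.51,-0.12,-1.43,0,0.51,-0.12,-1.43,0])

```text
time_s: 43.75
ee_pos: [0.62, -0.0925, 0.0866]
eef_rot: [[-0.168, -0.986, -0.003], [-0.986, 0.168, 0.001], [-0.0, 0.003, -1.0]]
ft_force: [-0.7, 0.1, -1.2]
opening: 0.0598
```

```bash
python3 y.py; python3 -c "
from h import *
grab('wrist','w33');grab('side','d33');crop('d33',200,110,320,200,'c34')"
```

```text
-99.68418805112648 [ 0.62   -0.0925  0.0866] [-0.6791  0.1347 -1.2429] [-0.0029  0.0093  0.0476] 0.059785847429156394 43.75
```

View pics/w33.png

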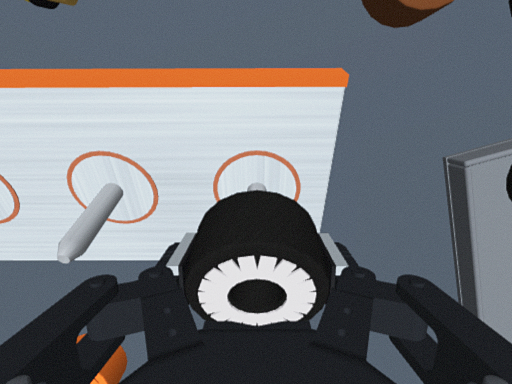

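View pics/c34.png

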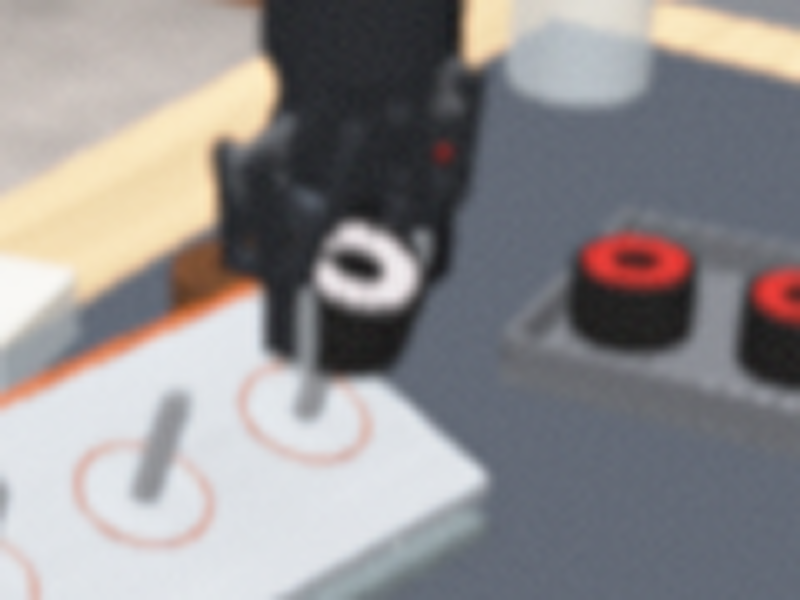

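No contact force, and the tip is already about 14 mm inside the bore. Continuing down.

Call:
jog_arm(motion=[0.1,-0.02,-0.29,0,0.21,-0.03,-0.57,0,0.31,-0.05,-0.86,0,0.41,-0.06,-1.14,0,0.51,-0.08,-1.4,0,0.55,-0.08,-1.5,0,0.55,-0.08,-1.5,0])

```text
time_s: 44.43
ee_pos: [0.634, -0.0946, 0.0507]
eef_rot: [[-0.168, -0.986, -0.001], [-0.986, 0.168, 0.0], [-0.0, 0.001, -1.0]]
ft_force: [-0.1, 0.6, -1.5]
opening: 0.0596
```

```bash
python3 y.py; python3 -c "
from h import *
grab('wrist','w34');grab('side','d34');crop('d34',200,110,320,200,'c35')"
```

```text
-99.68192207510532 [ 0.634  -0.0946  0.0507] [-0.1142  0.6305 -1.5347] [-0.0204 -0.0269 -0.01  ] 0.05959453573916258 44.4333
```

View pics/w34.png

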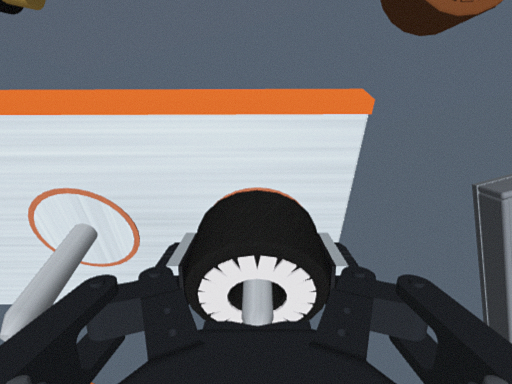

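View pics/c35.png

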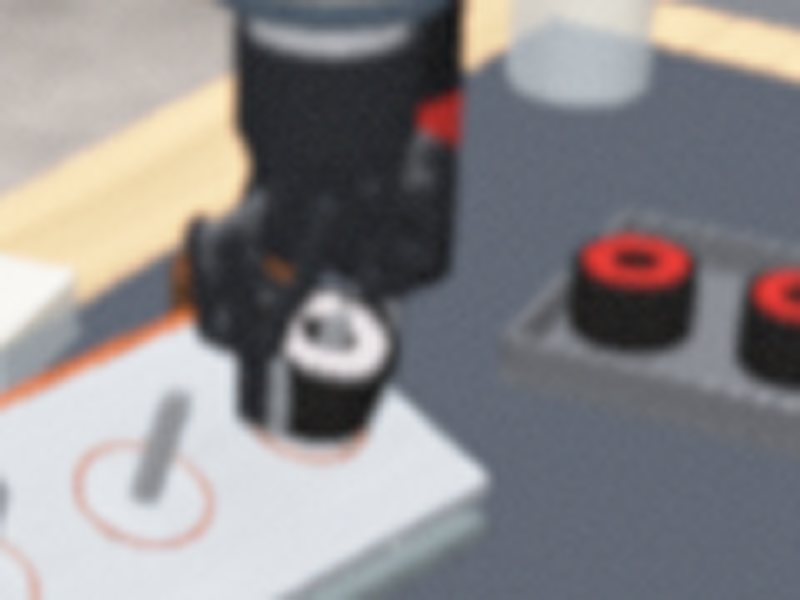

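The spindle shows through the bore (258,300). Going on to contact.

Call:
jog_arm(motion=[0.03,0,-0.08,0,0.06,-0.01,-0.16,0,0.09,-0.01,-0.24,0,0.11,-0.02,-0.3,0,0.11,-0.02,-0.3,0], force=25)

```text
time_s: 44.95
ee_pos: [0.637, -0.0951, 0.0444]
eef_rot: [[-0.168, -0.986, 0.0], [-0.986, 0.168, 0.0], [-0.0, -0.0, -1.0]]
ft_force: [-3.5, 0.7, 6.7]
opening: 0.0596
```

```bash
python3 y.py
```

```text
-99.68565575199385 [ 0.637  -0.0951  0.0444] [-3.5466  0.6861  6.7181] [0.2361 0.4822 0.0038] 0.059557981486295125 44.95
```

Contact. One more millimetre, then release and rise along the axis.

Call:
jog_arm(motion=[0.01,0,-0.04,0,0.02,0,-0.07,0,0.02,0,-0.07,0])

```text
time_s: 45.2
ee_pos: [0.6371, -0.095, 0.044]
eef_rot: [[-0.168, -0.986, 0.0], [-0.986, 0.168, -0.0], [0.0, -0.0, -1.0]]
ft_force: [-12.2, 1.9, 29.4]
opening: 0.0598
```

Call:
jog_arm(motion=[0,0,0,0,0,0,0,0,0,0,0,0,0,0,0,0,0,0,0,0,0,0,0.5,0,0,0,1.5,0,0,0,3,0,0,0,4.3,0,0,0,4.3,0], gripper=85)

```text
time_s: 46.03
ee_pos: [0.6406, -0.0958, 0.1573]
eef_rot: [[-0.168, -0.986, 0.009], [-0.986, 0.168, -0.002], [0.001, -0.01, -1.0]]
ft_force: [1.2, -1.1, 0.7]
opening: 0.0847
```

```bash
python3 y.py; python3 -c "
from h import *
grab('wrist','w35');grab('side','d35');crop('d35',180,110,320,215,'c36')"
```

```text
-99.67703336538715 [ 0.6406 -0.0958  0.1573] [ 1.2294 -1.1191  0.6944] [ 0.0191 -0.0701  0.0036] 0.08465798367373908 46.0333
```

View pics/w35.png

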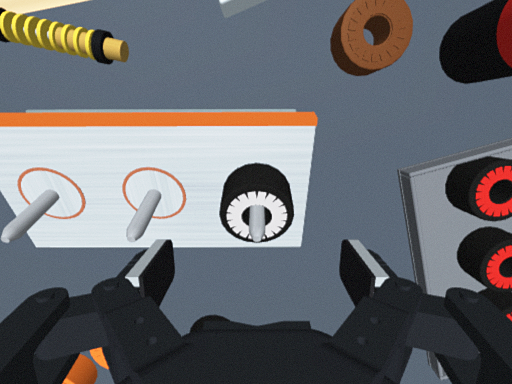

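View pics/c36.png

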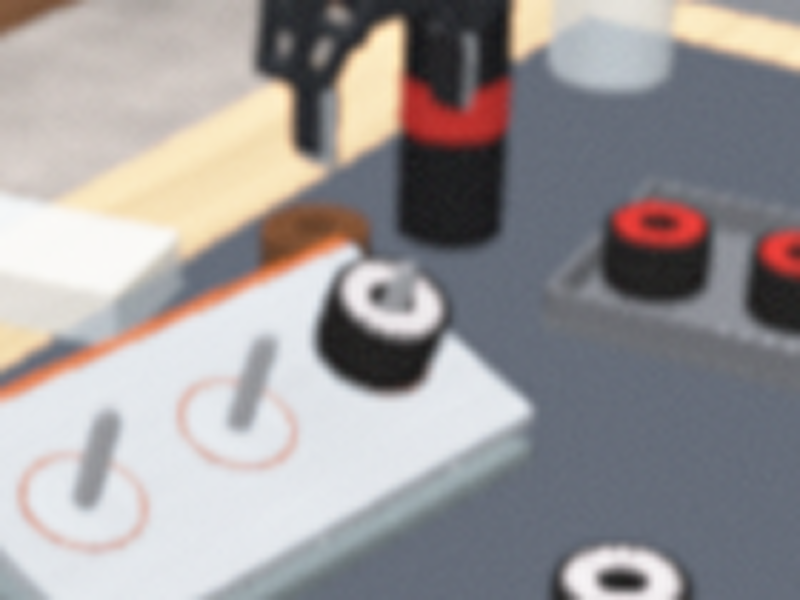

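First white wheel is seated on pin3. Locating the second one.

Run:
```python
from h import *
grab('scene','s36');grab('side','d36')
im=cv2.imread('pics/d36.png');crop('d36',180,130,340,250,'c37');crop('s36',225,140,365,245,'c38')
for tag,x0,y0,x1,y1 in (('s36',245,155,300,205),('d36',260,185,320,230),('side0',260,185,320,230)):
    im=cv2.imread(f'pics/{tag}.png')[y0:y1,x0:x1]
    im2=cv2.resize(im,None,fx=4,fy=4,interpolation=cv2.INTER_CUBIC)
    m=(im2.min(2)>150).astype('uint8');n,l,s,c=cv2.connectedComponentsWithStats(m)
    for i in range(1,n):
        if s[i,4]>300:
            e=cv2.fitEllipse(cv2.findContours((l==i).astype('uint8'),0,1)[0][0]);u,v=e[0][0]/4+x0,e[0][1]/4+y0;print(tag,u,v,s[i,4],ray(tag,u,v,.036))
```

```text
s36 287.5615768432617 165.07658767700195 2857 [ 0.3817 -0.0607  0.036 ]
s36 278.3425827026367 184.35758590698242 2356 [ 0.4553 -0.0076  0.036 ]
d36 263.87381315231323 188.50558948516846 1040 [ 0.5603 -0.0648  0.036 ]
d36 288.8476448059082 211.47435760498047 2550 [ 0.4529 -0.0066  0.036 ]
side0 263.2415919303894 187.59939670562744 496 [ 0.5641 -0.0678  0.036 ]
side0 310.90357971191406 197.7885227203369 2049 [ 0.4354 -0.0961  0.036 ]
side0 288.44601249694824 211.02364921569824 2365 [ 0.4547 -0.0078  0.036 ]
```

View pics/c38.png

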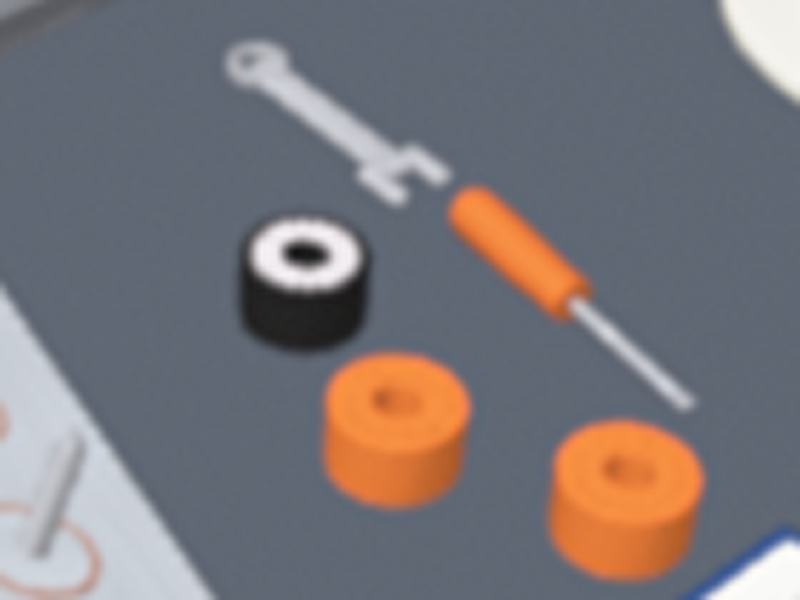

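Call:
jog_arm(motion=[-7.42,3.5,0,0,-7.42,3.5,0,0,-7.42,3.5,0,0,-7.42,3.5,0,0,-7.42,3.5,0,0,-7.42,3.5,0,0,-7.42,3.5,-1,0,-7.42,3.5,-2.3,0,-7.42,3.5,-2.3,0,-7.42,3.5,-2.3,0])

```text
time_s: 47.07
ee_pos: [0.4505, -0.0074, 0.0914]
eef_rot: [[-0.168, -0.986, -0.005], [-0.986, 0.168, 0.001], [0.0, 0.005, -1.0]]
ft_force: [-0.4, 0.7, 0.5]
opening: 0.0849
```

```bash
python3 y.py; python3 -c "
from h import *
grab('wrist','w36');print(proj('w36',[.455,-.008,.036]))"
```

```text
-99.68241831240388 [ 0.4505 -0.0074  0.0914] [-0.3652  0.6919  0.4715] [-0.0061  0.0251 -0.011 ] 0.08487317077385297 47.0667
[257.5015 206.423 ]
```

View pics/w36.png

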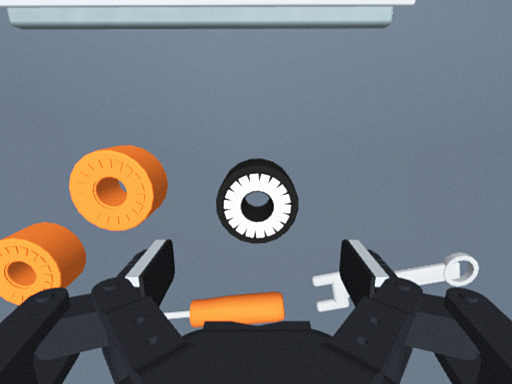

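Call:
jog_arm(motion=[0.12,-0.02,-0.5,0,0.12,-0.02,-1.5,0,0.12,-0.02,-2.4,0,0.12,-0.02,-3.1,0,0.12,-0.02,-3.5,0,0.12,-0.02,-3.6,0,0.12,-0.02,-3.6,0,0.12,-0.02,-3.6,0])

```text
time_s: 47.78
ee_pos: [0.4557, -0.0082, 0.0034]
eef_rot: [[-0.168, -0.986, 0.001], [-0.986, 0.168, -0.0], [-0.0, -0.001, -1.0]]
ft_force: [1.1, 0.5, -0.3]
opening: 0.0849
```

```bash
python3 y.py
```

```text
-99.68242155056828 [ 0.4557 -0.0082  0.0034] [ 1.0825  0.4609 -0.2823] [0.0076 0.0335 0.0016] 0.08486523630649018 47.7833
```

Call:
jog_arm(motion=[0,0,-0.14,0,0,0,-0.14,0])

```text
time_s: 47.95
ee_pos: [0.4555, -0.0082, -0.0006]
eef_rot: [[-0.168, -0.986, 0.001], [-0.986, 0.168, -0.0], [-0.0, -0.001, -1.0]]
ft_force: [-0.6, -0.2, -0.6]
opening: 0.0852
```

Call:
jog_arm(motion=[0,0,0,0,0,0,0,0,0,0,0,0,0,0,0,0,0,0,0,0], gripper=45, force=40)

```text
time_s: 48.37
ee_pos: [0.4551, -0.0082, -0.0005]
eef_rot: [[-0.168, -0.986, 0.001], [-0.986, 0.168, -0.0], [0.0, -0.001, -1.0]]
ft_force: [-2.0, 0.1, 14.7]
opening: 0.0617
```

Call:
jog_arm(motion=[0,0,1,0,0,0,2,0,0,0,3.5,0,0,0,4.5,0,0,0,5.5,0,0,0,5.5,0])

```text
time_s: 48.87
ee_pos: [0.4568, -0.0083, 0.1404]
eef_rot: [[-0.168, -0.986, 0.006], [-0.986, 0.168, -0.001], [-0.0, -0.006, -1.0]]
ft_force: [1.9, -0.4, 0.1]
opening: 0.0616
```

```bash
python3 y.py; python3 -c "
from h import *
grab('wrist','w37')"
```

```text
-99.67436321562462 [ 0.4568 -0.0083  0.1404] [ 1.9009 -0.3517  0.0673] [ 0.0128 -0.0926  0.0278] 0.06164752278358173 48.8667
```

View pics/w37.png

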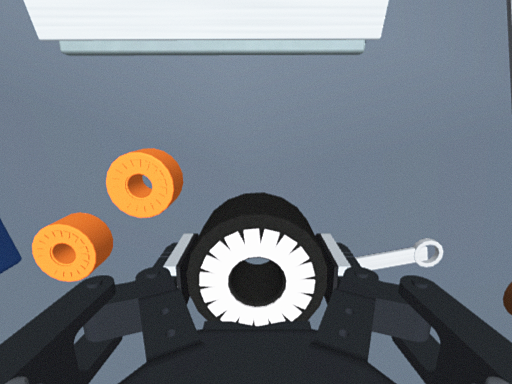

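Call:
jog_arm(motion=[6,4.4,0,0,6,4.4,0,0,6,4.4,0,0,6,4.4,0,0,6,4.4,0,0,6,4.4,0,0,6,4.4,0,0,6,4.4,0,0,6,4.4,-1,0,6,4.4,-2,0,6,4.4,-3,0,6,4.4,-3.3,0,6,4.4,-3.3,0])

```text
time_s: 50.0
ee_pos: [0.6028, 0.1011, 0.0521]
eef_rot: [[-0.169, -0.986, -0.004], [-0.986, 0.169, -0.0], [0.001, 0.004, -1.0]]
ft_force: [-0.5, 0.2, -0.8]
opening: 0.0614
```

```bash
python3 y.py; python3 -c "
from h import *
grab('wrist','w38')"
```

```text
-99.727889244719 [0.6028 0.1011 0.0521] [-0.4901  0.2166 -0.796 ] [ 0.0583  0.0194 -0.0161] 0.061448505021409236 50.0
```

View pics/w38.png

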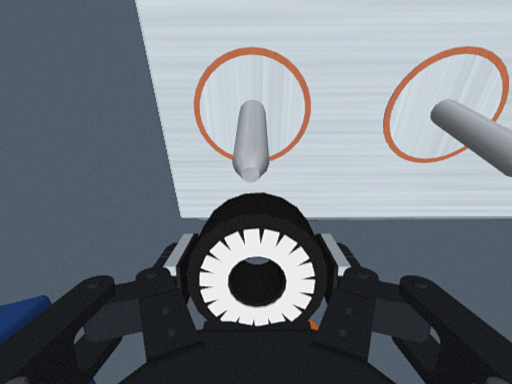

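Call:
jog_arm(motion=[0.24,0.05,-0.1,0,0.24,0.05,-0.3,0,0.24,0.05,-0.5,0,0.24,0.05,-0.7,0,0.24,0.05,-0.8,0,0.24,0.05,-0.9,0,0.24,0.05,-1.0,0,0.24,0.05,-1.08,0,0.24,0.05,-1.16,0,0.24,0.05,-1.16,0], force=30)

```text
time_s: 50.88
ee_pos: [0.6096, 0.1039, 0.0251]
eef_rot: [[-0.168, -0.986, -0.002], [-0.986, 0.168, 0.001], [-0.0, 0.002, -1.0]]
ft_force: [-10.3, 7.1, 15.1]
opening: 0.0618
```

```bash
python3 y.py; python3 -c "
from h import *
grab('wrist','w39')"
```

```text
-99.65742319440935 [0.6096 0.1039 0.0251] [-10.3355   7.1184  15.0602] [0.9158 1.1722 0.1904] 0.06179663529357597 50.8833
```

View pics/w39.png

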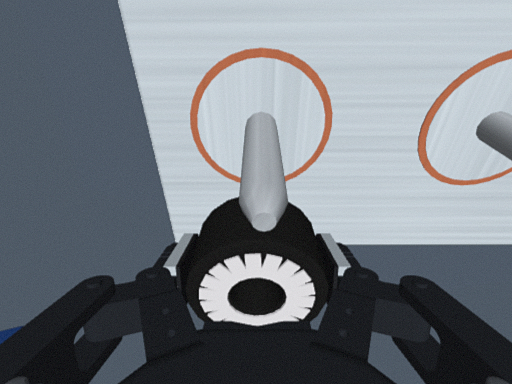

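Call:
jog_arm(motion=[0,0,-0.04,0,0,0,-0.07,0,0,0,-0.07,0])

```text
time_s: 51.18
ee_pos: [0.6097, 0.1038, 0.0235]
eef_rot: [[-0.168, -0.986, -0.002], [-0.986, 0.168, 0.001], [-0.0, 0.002, -1.0]]
ft_force: [-9.8, 6.6, 15.4]
opening: 0.0617
```

```bash
python3 y.py; python3 -c "
from h import *
grab('wrist','w40')
from rim import *
s=ctrl.read_state();ee=np.array(s['ee_pos']);p=rim('w40','w');rd=.0253
for dz in (.016,.018,.020,.022):
    f=fit('w40',ee,p,rad=rd);r=least_squares(lambda q:f([q[0],dz,q[1],q[2],rd]),[0,20,0]);print(dz,r.x,np.abs(r.fun).mean())
"
```

```text
-99.65693977580916 [0.6097 0.1038 0.0235] [-9.7826  6.6301 15.3796] [0.9567 1.2071 0.1821] 0.06171597470041601 51.1833
0.016 [-0.0064 13.9253  0.0009] 0.20583736315053316
0.018 [-0.0043 16.0556  0.001 ] 0.09047987068549934
0.02 [-0.0021 18.1393  0.001 ] 0.3187762613127675
0.022 [-0.     20.1182  0.001 ] 0.5605064953575419
```

Call:
jog_arm(motion=[0,0,-0.05,0,0,0,-0.1,0,0,0,-0.1,0])

```text
time_s: 51.48
ee_pos: [0.6098, 0.1038, 0.022]
eef_rot: [[-0.168, -0.986, -0.001], [-0.986, 0.168, 0.001], [-0.0, 0.001, -1.0]]
ft_force: [-15.3, 4.5, 32.0]
opening: 0.0617
```

```bash
python3 y.py; python3 -c "
from h import *
grab('wrist','w41')
from rim import *
s=ctrl.read_state();ee=np.array(s['ee_pos']);p=rim('w41','w');rd=.0253
for dz in (.016,.018,.020,.022):
    f=fit('w41',ee,p,rad=rd);r=least_squares(lambda q:f([q[0],dz,q[1],q[2],rd]),[0,20,0]);print(dz,r.x,np.abs(r.fun).mean())
"
```

```text
-99.65381208658273 [0.6098 0.1038 0.022 ] [-15.303    4.5231  31.9732] [0.8409 1.9799 0.2027] 0.06168995919234281 51.4833
0.016 [ 0.0195  8.0006 -0.0148] 5.748878236090159
0.018 [ 0.02    8.2574 -0.0141] 5.651191808298362
0.02 [ 0.0206  8.5417 -0.0135] 5.550170148888993
0.022 [ 0.0212  8.8476 -0.0128] 5.446366265195816
```

Call:
jog_arm(motion=[-0.1,0.02,0.3,0,-0.3,0.05,1,0,-0.6,0.1,2,0,-0.6,0.1,3.3,0,-0.5,0.1,4.4,0,-0.5,0.1,4.4,0,0.3,-0.05,4.4,0,1.12,-0.24,4.4,0,1.12,-0.24,4.2,0,1.12,-0.24,4.2,0,1.12,-0.24,4.2,0], force=40)

```text
time_s: 52.45
ee_pos: [0.6381, 0.0971, 0.1248]
eef_rot: [[-0.168, -0.986, -0.002], [-0.986, 0.168, -0.0], [0.0, 0.002, -1.0]]
ft_force: [-0.2, 0.4, -1.1]
opening: 0.0616
```

```bash
python3 y.py; python3 -c "
from h import *
grab('wrist','w42')
from rim import *
s=ctrl.read_state();ee=np.array(s['ee_pos']);p=rim('w42','w');rd=.0253;w=np.load('warmer.npz')
a=np.radians(-9.6);hx=np.array([np.cos(a),np.sin(a),0]);yy=np.array([-np.sin(a),np.cos(a),0])
for dz in (.016,.018,.020,.022):
    f=fit('w42',ee,p,rad=rd);r=least_squares(lambda q:f([q[0],dz,q[1],q[2],rd]),[0,20,0]);print(dz,r.x,np.abs(r.fun).mean())
    c=ee+hx*r.x[0]+yy*r.x[2]+[0,0,dz];p1=w['pins'][0];sx=(c[2]-p1[2])/.9397;q=p1+w['ax']*sx;print('s',sx,'wheel-axis in hx,y',(c-q)@hx,(c-q)@yy)
"
```

```text
-99.69007984950024 [0.6381 0.0971 0.1248] [-0.234   0.3732 -1.0915] [-0.0537  0.0603 -0.0368] 0.06160009832044221 52.45
0.016 [-0.0067 15.1915  0.0008] 0.21436692804592924
s 0.082895205579379 wheel-axis in hx,y -0.00789146622817715 0.0001959810650075392
0.018 [-0.0046 17.1065  0.0007] 0.05472010943429177
s 0.08502354441092096 wheel-axis in hx,y -0.00511294530987257 0.0001576177743009756
0.02 [-0.0026 19.0161  0.0007] 0.26746286082999304
s 0.08715188324246294 wheel-axis in hx,y -0.002319540319075529 0.00011963939584411894
0.022 [-0.0005 20.8681  0.0007] 0.486694220201325
s 0.08928022207400493 wheel-axis in hx,y 0.0004588236021012168 8.216927354584745e-05
```

View pics/w42.png

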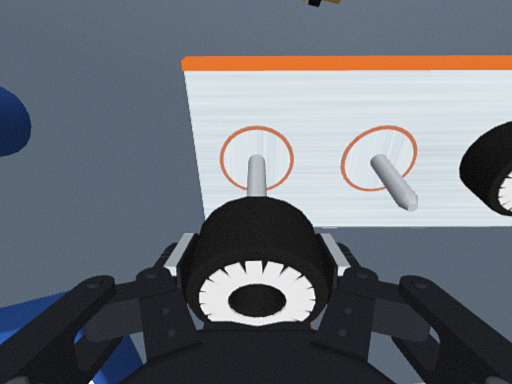

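Call:
jog_arm(motion=[0.21,-0.03,-0.36,0,0.34,-0.05,-0.72,0,0.47,-0.07,-1.07,0,0.59,-0.09,-1.43,0,0.59,-0.09,-1.43,0])

```text
time_s: 52.92
ee_pos: [0.6531, 0.0947, 0.0873]
eef_rot: [[-0.168, -0.986, -0.003], [-0.986, 0.168, -0.0], [0.001, 0.003, -1.0]]
ft_force: [-0.9, -0.3, 0.0]
opening: 0.0616
```

```bash
python3 y.py
```

```text
-99.68700617089601 [0.6531 0.0947 0.0873] [-0.9463 -0.2723  0.0031] [-0.0027  0.0268 -0.0486] 0.06156683132753223 52.9167
```

Call:
jog_arm(motion=[0.1,-0.02,-0.29,0,0.21,-0.03,-0.57,0,0.31,-0.05,-0.86,0,0.41,-0.06,-1.14,0,0.51,-0.08,-1.4,0,0.55,-0.08,-1.5,0,0.55,-0.08,-1.5,0])

```text
time_s: 53.5
ee_pos: [0.6673, 0.0928, 0.0515]
eef_rot: [[-0.168, -0.986, -0.001], [-0.986, 0.168, -0.0], [0.0, 0.001, -1.0]]
ft_force: [-0.3, 0.9, -1.1]
opening: 0.061
```

```bash
python3 y.py; python3 -c "
from h import *
grab('wrist','w43')"
```

```text
-99.68428466133365 [0.6673 0.0928 0.0515] [-0.3212  0.8753 -1.0718] [-0.0219  0.0116  0.0394] 0.061004893541240855 53.5
```

View pics/w43.png

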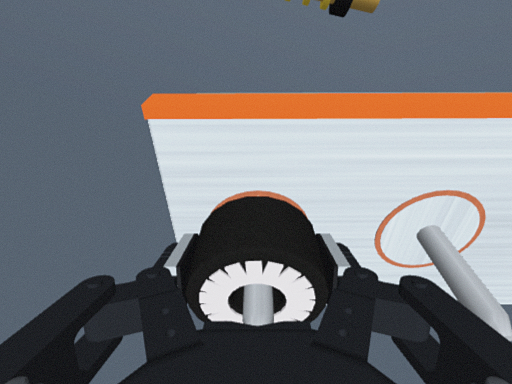

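Spindle is through the bore (258,300). Going on to contact.

Call:
jog_arm(motion=[0.03,0,-0.08,0,0.06,-0.01,-0.16,0,0.09,-0.01,-0.24,0,0.11,-0.02,-0.3,0,0.12,-0.02,-0.35,0,0.12,-0.02,-0.35,0], force=25)

```text
time_s: 54.05
ee_pos: [0.6703, 0.0925, 0.0447]
eef_rot: [[-0.168, -0.986, 0.0], [-0.986, 0.168, 0.0], [-0.0, -0.0, -1.0]]
ft_force: [-8.4, -0.2, 15.3]
opening: 0.0613
```

```bash
python3 y.py
```

```text
-99.67500681166494 [0.6703 0.0925 0.0447] [-8.4426 -0.1628 15.3161] [ 0.027   1.0114 -0.0131] 0.061349570203752625 54.05
```

Call:
jog_arm(motion=[0.01,0,-0.04,0,0.02,0,-0.07,0,0.02,0,-0.07,0])

```text
time_s: 54.3
ee_pos: [0.6703, 0.0925, 0.0445]
eef_rot: [[-0.168, -0.986, -0.0], [-0.986, 0.168, 0.0], [-0.0, 0.0, -1.0]]
ft_force: [-19.2, -0.4, 39.5]
opening: 0.0615
```

Call:
jog_arm(motion=[0,0,0,0,0,0,0,0,0,0,0,0,0,0,0,0,0,0,0,0,0,0,0.5,0,0,0,1.5,0,0,0,3,0,0,0,5,0,-1,-1.5,7,0,-2,-3,8,0,-3,-4,8,0,-4,-4,8,0], gripper=85)

```text
time_s: 55.38
ee_pos: [0.5785, -0.0067, 0.2434]
eef_rot: [[-0.169, -0.986, 0.005], [-0.986, 0.169, -0.001], [0.0, -0.005, -1.0]]
ft_force: [1.4, -0.5, 1.1]
opening: 0.0848
```

```bash
python3 y.py; python3 -c "
from h import *
grab('wrist','w44');grab('side','d44');crop('d44',150,120,310,240,'c44');grab('scene','s44');crop('s44',140,140,300,260,'c45')"
```

```text
-99.70331870682668 [ 0.5785 -0.0067  0.2434] [ 1.399  -0.5107  1.146 ] [-0.0431  0.0281  0.002 ] 0.0848029549155253 55.3833
```

View pics/w44.png

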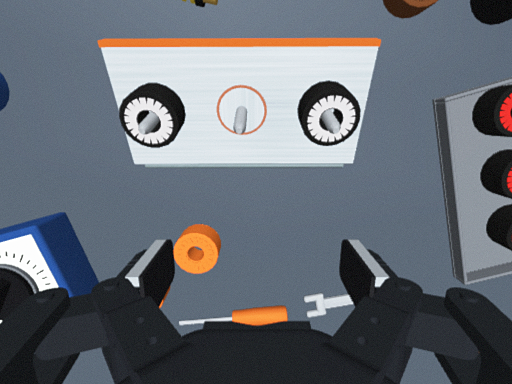

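View pics/c44.png

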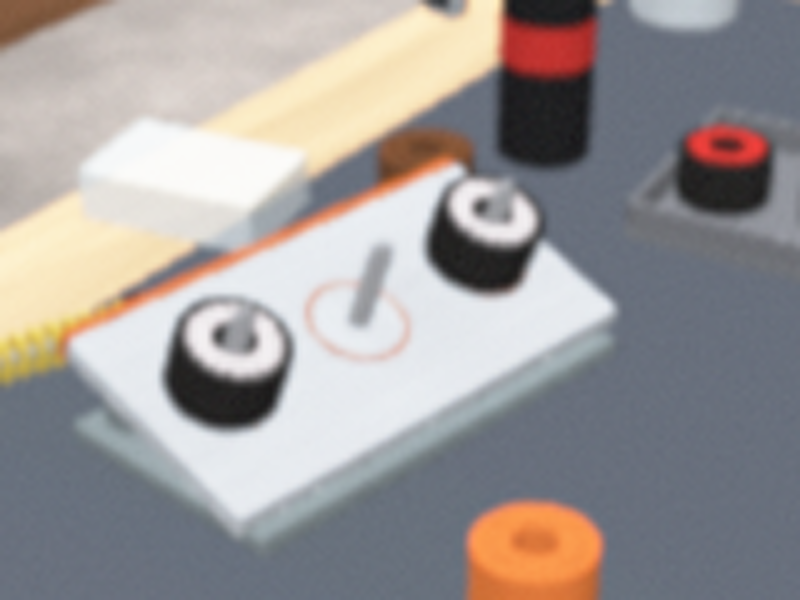

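View pics/c45.png

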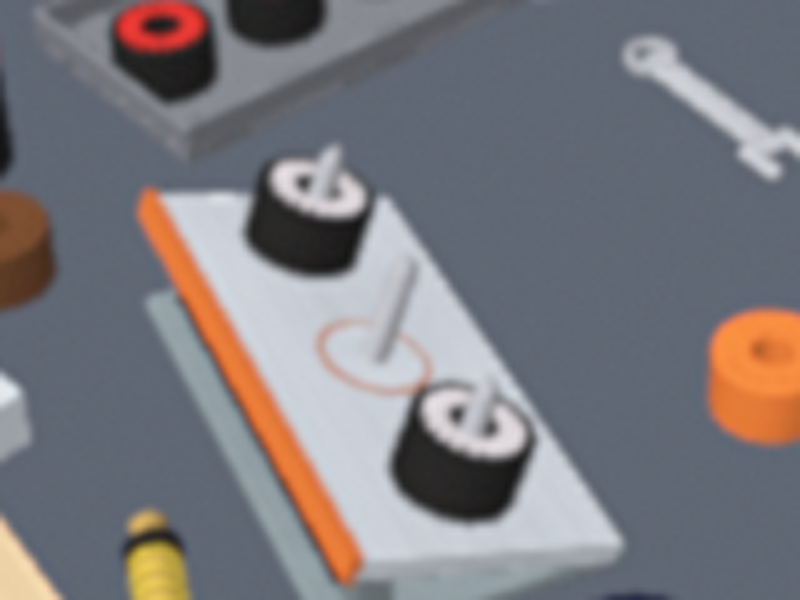

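Both white wheels look seated. Quick numeric check of the face heights against the seated model.

Run:
```python
from h import *
from scipy.optimize import least_squares
w=np.load('warmer.npz');ax,up,ly=w['ax'],w['up'],w['ly']
crop('w44',100,70,380,170,'c46')
im=cv2.imread('pics/w44.png').astype(int)
m=((im.min(2)>150)).astype('uint8')
K,R,t=load('w44');o=-R.T@t;Ki=np.linalg.inv(K)
# rim outer edge: tyre (dark)-> white inside; take convex hull of white inside tyre silhouette
for nm,cx,cy,pin in(('pin1',150,122,w['pins'][0]),('pin3',331,120,w['pins'][2])):
    k=np.zeros_like(m);cv2.circle(k,(cx,cy),27,1,-1);n,l,s,c=cv2.connectedComponentsWithStats(m*k)
    i=max((i for i in range(1,n)),key=lambda i:s[i,4] if abs(c[i][0]-cx)<8 and abs(c[i][1]-cy)<8 else 0)
    h=cv2.convexHull(np.argwhere(l==i)[:,::-1].astype(np.int32))[:,0];e=cv2.fitEllipse(h);print(nm,e,s[i])
    def f(q):
        n_=np.array(ax);fc=pin+up*q[0]+ly*q[1]+ax*q[2];out=[]
        for p in h:
            d=R.T@Ki@np.array([p[0],p[1],1.]);X=o+d*((fc-o)@n_)/(d@n_);out.append((np.linalg.norm(X-fc)-.0253)*1e3)
        return out
    r=least_squares(f,[0,0,.018]);print(r.x,np.abs(r.fun).mean())
```

```text
pin1 ((148.385009765625, 120.47453308105469), (42.07342529296875, 50.9422607421875), 127.76666259765625) [ 124   98   49   46 1337]
[-0.0027  0.0043  0.0106] 0.3553372809056802
pin3 ((330.8452453613281, 118.29157257080078), (43.246036529541016, 50.50471878051758), 50.93687438964844) [ 307   96   48   46 1386]
[-0.0002 -0.0016  0.0119] 0.12726398706953232
```

View pics/c46.png

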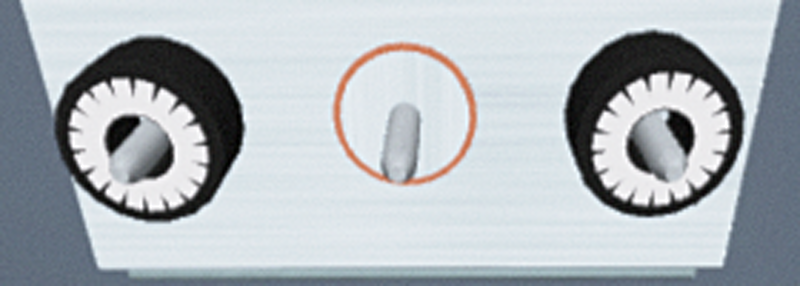

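Both wheel faces sit low on the spindles, so they are not riding high, and the contact heights agree (TCP 44 mm for both). Now measuring the flag angle from the earlier close pictures.

```bash
python3 - <<'E'
from h import *
ang=lambda v:np.degrees(np.arctan2(v[1],v[0]))
for tag,box,seed in(('w1',(170,50,330,215),(260,150)),('w2',(120,60,390,320),(235,230))):
    im=cv2.imread(f'pics/{tag}.png').astype(int)
    r=((im[...,2]>150)&(im[...,1]<90)&(im[...,0]<90));k=np.zeros_like(r);x0,y0,x1,y1=box;k[y0:y1,x0:x1]=r[y0:y1,x0:x1]
    ys,xs=np.nonzero(k);P=np.array([ray(tag,u,v,.070)[:2] for u,v in zip(xs,ys)])
    c=P.mean(0);u,s,vt=np.linalg.svd(P-c);d=vt[0];d=d*np.sign(d[0]);pr=(P-c)@d
    print(tag,len(P),'flag centroid',c,'dir',ang(d),'len',np.ptp(pr))
    inner=c-d*.011; 
    for ctr in ((.4848,.3434),(.4851,.3438),(.4842,.3434)):
        print('  ctr',ctr,'ang centroid',ang(c-np.array(ctr)),'dist',np.hypot(*(c-np.array(ctr))),'inner ang',ang(inner-np.array(ctr)))
E
python3 -c "
from h import *
crop('w2',150,60,390,300,'c47')"
```

```text
w1 153 flag centroid [0.5061 0.3074] dir 56.20395633365378 len 0.16489502030167236
  ctr (0.4848, 0.3434) ang centroid -59.40649781865756 dist 0.041874099874315854 inner ang -71.41592820087644
  ctr (0.4851, 0.3438) ang centroid -60.035492568189675 dist 0.04206827158375821 inner ang -71.90796183080084
  ctr (0.4842, 0.3434) ang centroid -58.70495653553495 dist 0.042182628134760404 inner ang -70.7351710060516
w2 423 flag centroid [0.5092 0.3113] dir 57.03519843036918 len 0.13838179640786094
  ctr (0.4848, 0.3434) ang centroid -52.8361072152155 dist 0.04032508418675848 inner ang -66.04831660691526
  ctr (0.4851, 0.3438) ang centroid -53.51677188675053 dist 0.040465474811193884 inner ang -66.59795649310321
  ctr (0.4842, 0.3434) ang centroid -52.16281726742181 dist 0.04069035181674504 inner ang -65.35795005819853
```

View pics/c47.png

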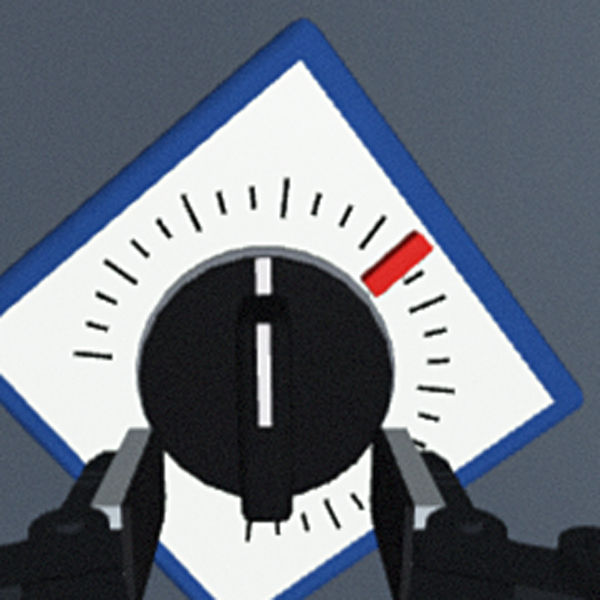

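Run:
```python
from h import *
ang=lambda v:np.degrees(np.arctan2(v[1],v[0]))
for tag,box in(('w1',(248,78,268,112)),('w2',(288,142,332,186))):
    im=cv2.imread(f'pics/{tag}.png').astype(int)
    r=((im[...,2]>130)&(im[...,1]<110)&(im[...,0]<110));k=np.zeros_like(r);x0,y0,x1,y1=box;k[y0:y1,x0:x1]=r[y0:y1,x0:x1]
    ys,xs=np.nonzero(k);P=np.array([ray(tag,u,v,.070)[:2] for u,v in zip(xs,ys)])
    c=P.mean(0);u,s,vt=np.linalg.svd(P-c);d=vt[0];d=d*np.sign(d[0]);pr=(P-c)@d
    print(tag,len(P),'flag centroid',c,'dir',ang(d),'len',np.ptp(pr))
    for ctr in ((.4848,.3434),(.4851,.3438),(.4842,.3434)):
        print('  ctr',ctr,'ang centroid',ang(c-np.array(ctr)),'dist',np.hypot(*(c-np.array(ctr))))
# ellipse of disc in w2 from upper arc
# local angular calibration in w2 image plane: homography of scale plane -> use tick ends
from itertools import product
def P6(tag,u,v,z): return ray(tag,u,v,z)[:2]
f=lambda x,y:(150+x/2.5,60+y/2.5)
for z,(x,y),nm in((.06,(93,355),'off0'),(.06,(120,270),'30'),(.06,(190,212),'60'),(.06,(286,197),'90'),(.06,(373,232),'120'),(.06,(428,303),'150'),(.06,(437,390),'180'),(.07,(398,263),'flag'),(.074,(262,262),'ptr')):
    q=P6('w2',*f(x,y),z);print(nm,q,ang(q-[.4848,.3434]))
```

```text
w1 99 flag centroid [0.5356 0.3517] dir 9.770140495100918 len 0.020423154906718193
  ctr (0.4848, 0.3434) ang centroid 9.268988814167095 dist 0.05143933666937959
  ctr (0.4851, 0.3438) ang centroid 8.880370243438373 dist 0.05108000084630549
  ctr (0.4842, 0.3434) ang centroid 9.162569422908481 dist 0.052031592242825525
w2 268 flag centroid [0.5359 0.3528] dir 9.614569457580968 len 0.020933071862795444
  ctr (0.4848, 0.3434) ang centroid 10.437863494062437 dist 0.051921110278015464
  ctr (0.4851, 0.3438) ang centroid 10.061076834777353 dist 0.05155472181621014
  ctr (0.4842, 0.3434) ang centroid 10.319257788903752 dist 0.052511293964109126
off0 [0.443  0.3773] 140.93481639792586
30 [0.4659 0.3943] 110.40756718686362
60 [0.4933 0.3969] 80.92278907155601
90 [0.5193 0.3851] 50.36680181918424
120 [0.5354 0.3624] 20.591916411994433
150 [0.5384 0.3348] -9.167261119418521
180 [0.5269 0.3088] -39.466991449934966
flag [0.5362 0.3528] 10.309394899939589
ptr [0.5043 0.3748] 58.17563152679075
```

Ticks and flag agree: off is at 140.6° (world), the flag at about 10°, so the dial target is about 130.5°. Moving over the dial.

Call:
jog_arm(motion=[-3.74,14,0,30.1,-3.74,14,0,30.1,-3.74,14,0,30.1,-3.74,14,0,30.1,-3.74,14,0,30.1,-3.74,14,0,30.1,-3.74,14,0,30.1,-3.74,14,0,30.1,-3.74,14,0,30.1,-3.74,14,0,30.1,-3.74,14,0,30.1,-3.74,14,0,30.1,-3.74,14,0,30.1,-3.74,14,0,30.1,-3.74,14,0,30.1,-3.74,14,0,30.1,-3.74,14,0,30.1,-3.74,14,0,30.1,-3.74,14,0,30.1,-3.74,14,0,30.1], gripper=45)

```text
time_s: 57.2
ee_pos: [0.484, 0.3465, 0.2404]
eef_rot: [[0.72, 0.694, 0.0], [0.694, -0.72, 0.0], [0.0, -0.0, -1.0]]
ft_force: [0.2, -0.4, -0.1]
opening: 0.0451
```

```bash
python3 y.py
```

```text
43.947514461622305 [0.484  0.3465 0.2404] [ 0.1648 -0.4043 -0.109 ] [ 0.0052  0.0537 -0.0473] 0.04505141453196057 57.2
```

Call:
jog_arm(motion=[0.03,-0.12,-1,1.33,0.03,-0.12,-2.5,1.33,0.03,-0.12,-4,1.33,0.03,-0.12,-4.5,1.33,0.03,-0.12,-4.5,1.33,0.03,-0.12,-4.5,1.33])

```text
time_s: 57.7
ee_pos: [0.4847, 0.3432, 0.1278]
eef_rot: [[0.64, 0.769, -0.001], [0.769, -0.64, -0.0], [-0.001, -0.0, -1.0]]
ft_force: [0.8, 0.1, 0.6]
opening: 0.0448
```

```bash
python3 y.py; python3 -c "
from h import *
grab('wrist','w45')"
```

```text
50.23289278349545 [0.4847 0.3432 0.1278] [0.8038 0.1431 0.6206] [ 0.0342  0.0024 -0.0342] 0.04480620070106713 57.7
```

View pics/w45.png

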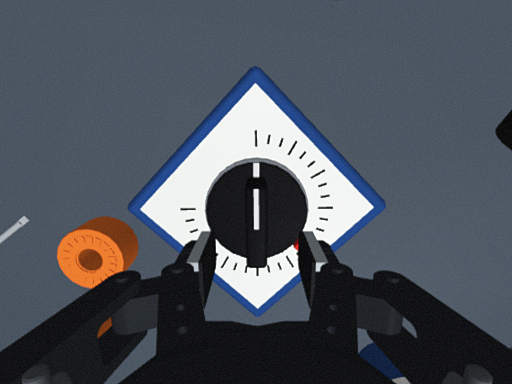

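Call:
jog_arm(motion=[0,0,-1,0,0,0,-1.9,0,0,0,-1.9,0,0,0,-1.9,0,0,0,-1.9,0])

```text
time_s: 58.17
ee_pos: [0.4855, 0.3432, 0.0823]
eef_rot: [[0.64, 0.768, 0.002], [0.768, -0.64, 0.001], [0.002, 0.001, -1.0]]
ft_force: [0.5, 0.4, 0.3]
opening: 0.0449
```

Call:
jog_arm(motion=[0,0,0,0,0,0,0,0,0,0,0,0,0,0,0,0,0,0,0,0,0,0,0,0], gripper=5, force=40)

```text
time_s: 58.67
ee_pos: [0.4849, 0.3427, 0.0816]
eef_rot: [[0.64, 0.768, 0.001], [0.768, -0.64, 0.001], [0.001, 0.001, -1.0]]
ft_force: [-2.5, -3.5, 12.6]
opening: 0.0131
```

```bash
python3 y.py
```

```text
50.206839248390416 [0.4849 0.3427 0.0816] [-2.4566 -3.5066 12.5956] [-0.477   0.4285 -0.0429] 0.013078330781541561 58.6667
```

Call:
jog_arm(motion=[0,0,0,-1.2,0,0,0,-2.4,0,0,0,-3.6,0,0,0,-4.8,0,0,0,-6,0,0,0,-7.2,0,0,0,-8.4,0,0,0,-9.6,0,0,0,-10.8,0,0,0,-12,0,0,0,-13.2,0,0,0,-14.4,0,0,0,-15.6,0,0,0,-16.8,0,0,0,-18,0,0,0,-19.2,0,0,0,-20.4,0,0,0,-21.6,0,0,0,-22.8,0,0,0,-22.8])

```text
time_s: 60.33
ee_pos: [0.4847, 0.3426, 0.0816]
eef_rot: [[0.435, -0.9, 0.001], [-0.9, -0.435, 0.0], [-0.0, -0.001, -1.0]]
ft_force: [-3.1, -1.4, 13.3]
opening: 0.0134
```

```bash
python3 y.py;python3 -c "
from h import *
grab('wrist','w46');crop('w46',140,60,380,240,'c48')"
```

```text
-64.21501926875439 [0.4847 0.3426 0.0816] [-3.0703 -1.3868 13.3193] [-0.4022  0.6096 -0.054 ] 0.013388306190119263 60.3333
```

View pics/c48.png

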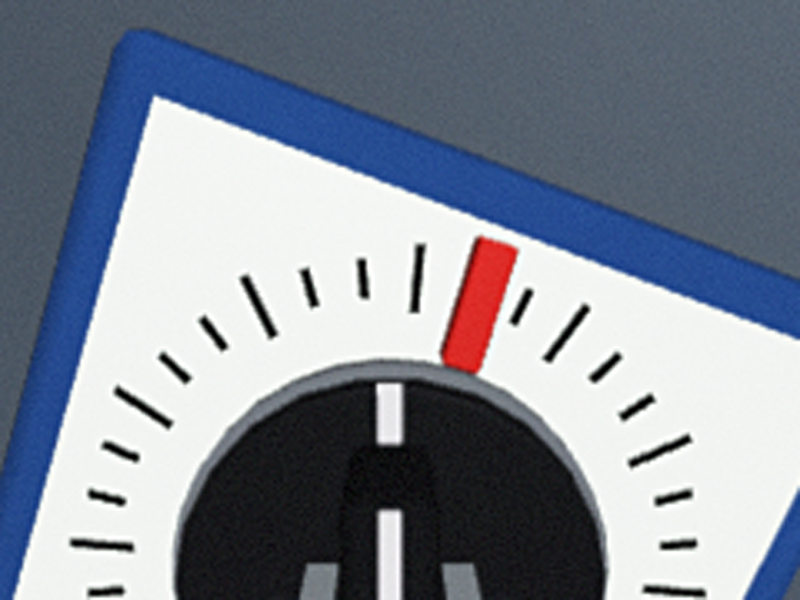

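```bash
cat > dial.py <<'E'
from h import *
import sys
ang=lambda v:np.degrees(np.arctan2(v[1],v[0]))
def run(tag,px0,py0,sc,ptip,pin2,fi,fo,red=None):
    f=lambda p,z:ray(tag,px0+p[0]/sc,py0+p[1]/sc,z)[:2]
    pt=f(ptip,.074);pi=f(pin2,.106);a=f(fi,.070);b=f(fo,.070)
    for c in ((.4848,.3434),(.4851,.3438),(.4842,.3434)):
        c=np.array(c);print('ptr',ang(pt-c),np.hypot(*(pt-c)),'flag in/out',ang(a-c),np.hypot(*(a-c)),ang(b-c),'diff',ang(pt-c)-ang((a+b)/2-c), ang(pt-c)-ang(a-c))
    print('ptr',pt,'flag',a,b,'flagdir',ang(b-a))
E
python3 -c "
from dial import *
run('w46',140,60,3.333,(390,384),(390,512),(462,364),(496,244))"
```

```text
ptr 25.718033111466262 0.03781973390020984 flag in/out 9.269707324170467 0.042130445330077114 9.909934823296386 diff 16.066650159877202 16.448325787295794
ptr 25.365159944226725 0.037376583547200415 flag in/out 8.794490573598145 0.04177136696841172 9.592638489753394 diff 16.094329559132646 16.57066937062858
ptr 25.329151335256228 0.03836118178191036 flag in/out 9.140090167669953 0.04272271926401279 9.815701333655506 diff 15.787023591433758 16.189061167586274
ptr [0.5189 0.3598] flag [0.5264 0.3502] [0.5461 0.3541] flagdir 11.253936800991198
```

Call:
jog_arm(motion=[0,0,0,-0.8,0,0,0,-1.6,0,0,0,-2.4,0,0,0,-3,0,0,0,-3.2,0,0,0,-3.2,0,0,0,-3.2])

```text
time_s: 60.97
ee_pos: [0.4847, 0.3426, 0.0817]
eef_rot: [[0.177, -0.984, 0.001], [-0.984, -0.177, 0.001], [-0.0, -0.001, -1.0]]
ft_force: [-3.8, -2.0, 13.0]
opening: 0.0132
```

```bash
python3 y.py;python3 -c "
from h import *
grab('wrist','w47');crop('w47',196,80,316,170,'c49')"
```

```text
-79.80254642264377 [0.4847 0.3426 0.0817] [-3.7568 -2.0345 13.0074] [-0.4482  0.6778 -0.0634] 0.01319408342251801 60.9667
```

View pics/c49.png

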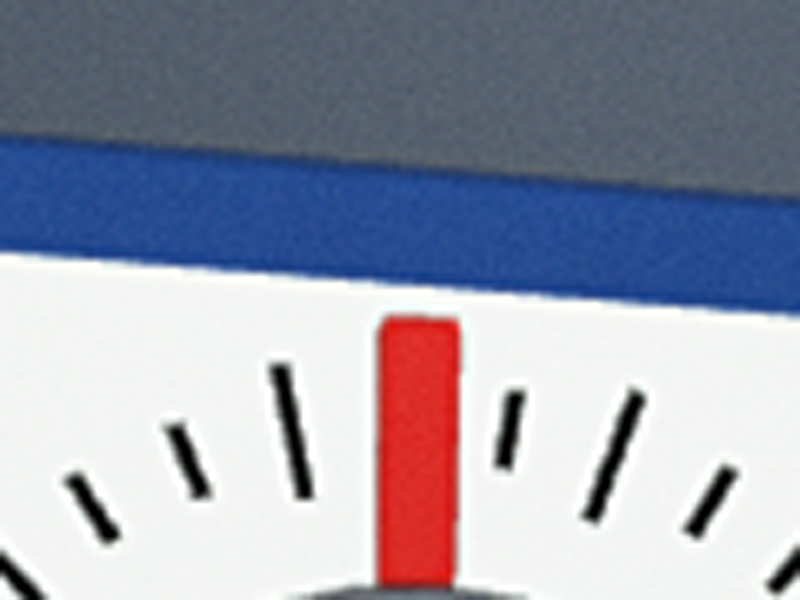

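```bash
python3 -c "
from h import *
crop('w47',196,110,316,200,'c50')"
```

```text
(no output)
```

View pics/c50.png

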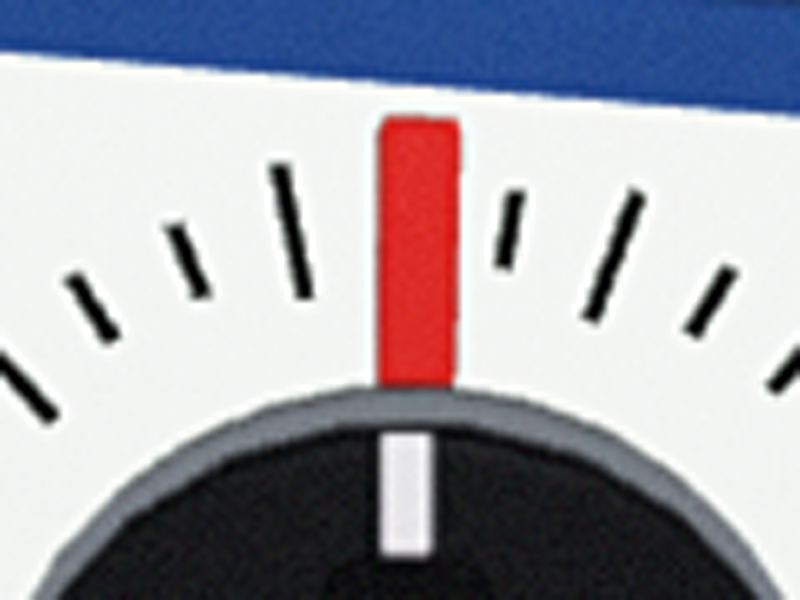

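```bash
python3 -c "
from dial import *
run('w47',196,110,6.667,(406.5,434),(406,512),(416,386),(420,118))
# horizontal centre of disc: dial axis projections
for z in(.07,.074): print(proj('w47',[.4848,.3434,z]))
r=ctrl.read_state()['eef_rot']
"
```

```text
ptr 10.143774547537518 0.03780748035394566 flag in/out 9.048580356067538 0.04105705906427713 9.186898296958175 diff 1.0116537637583196 1.0951941914699805
ptr 9.622103192639957 0.03744327413490054 flag in/out 8.558891208013062 0.04069937016894647 8.867571576684341 diff 0.8765556414992819 1.0632119846268946
ptr 9.986097361494787 0.03839824710345411 flag in/out 8.918768786766885 0.04164969916879551 9.10006498990153 diff 0.9580436481127403 1.0673285747279024
ptr [0.522  0.3501] flag [0.5253 0.3499] [0.5466 0.3534] flagdir 9.450314387082358
[256.8825 236.7053]
[256.8857 239.5334]
```

Call:
jog_arm(motion=[0,0,0,-0.1,0,0,0,-0.21,0,0,0,-0.21,0,0,0,-0.21])

```text
time_s: 61.35
ee_pos: [0.4847, 0.3427, 0.0816]
eef_rot: [[0.159, -0.987, 0.001], [-0.987, -0.159, 0.001], [-0.0, -0.001, -1.0]]
ft_force: [-2.9, -2.9, 13.8]
opening: 0.0132
```

```bash
python3 y.py;python3 -c "
from h import *
grab('wrist','w48');crop('w48',196,110,316,200,'c51')"
```

```text
-80.84683737940644 [0.4847 0.3427 0.0816] [-2.9256 -2.9409 13.7834] [-0.4183  0.6512 -0.0381] 0.013184261698516296 61.35
```

View pics/c51.png

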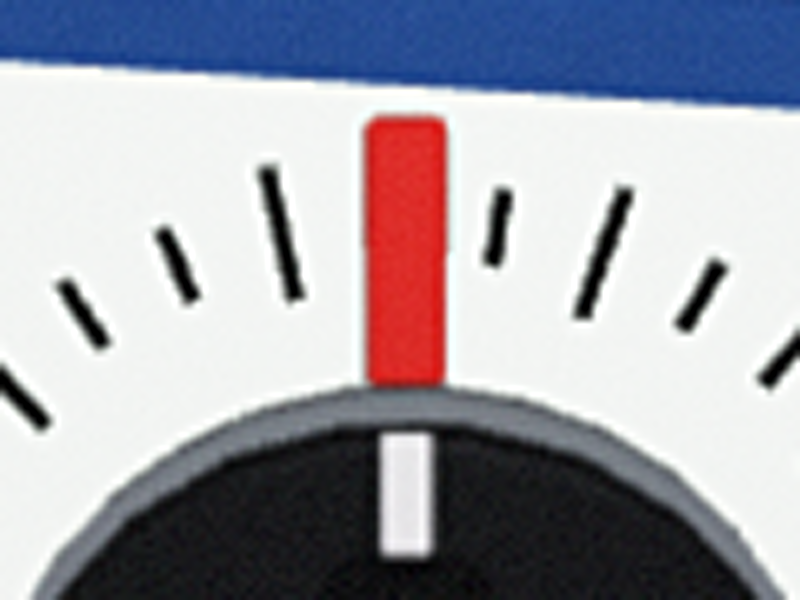

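Pointer (407,434) is in line with the flag's inner end (405,386). Releasing and rising straight up.

Call:
jog_arm(motion=[0,0,0,0,0,0,0,0,0,0,0,0,0,0,0,0,0,0,0.5,0,0,0,1.5,0,0,0,2,0,0,0,2,0], gripper=45)

```text
time_s: 62.07
ee_pos: [0.4858, 0.3433, 0.133]
eef_rot: [[0.159, -0.987, 0.004], [-0.987, -0.159, 0.002], [-0.001, -0.004, -1.0]]
ft_force: [1.0, 0.4, -0.1]
opening: 0.0451
```

```bash
python3 y.py;python3 -c "
from h import *
grab('wrist','w49');crop('w49',176,90,336,210,'c52')"
```

```text
-80.83681689774549 [0.4858 0.3433 0.133 ] [ 1.0043  0.4473 -0.0501] [-0.0037 -0.0414  0.0032] 0.04512619325477778 62.0667
```

View pics/c52.png

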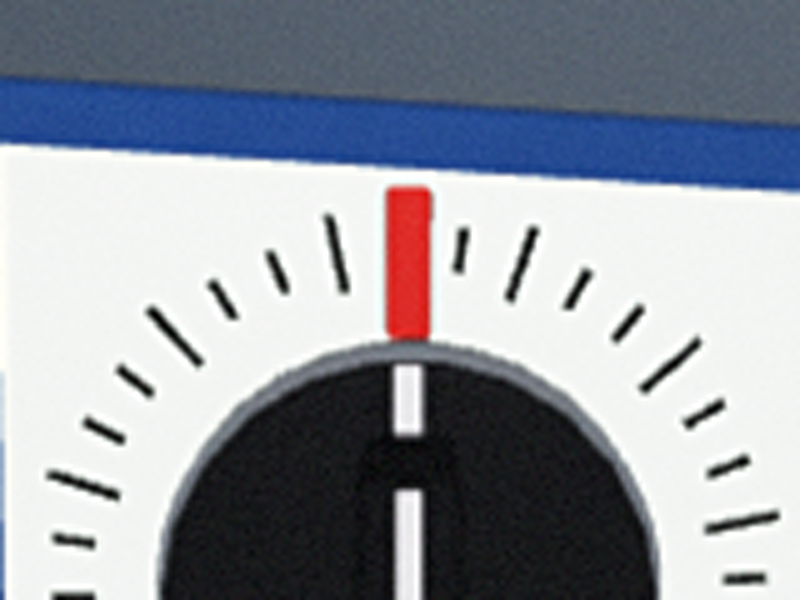

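The dial is on the mark: pointer at 409, flag at 409 in the crop. Moving clear for a final look.

Call:
jog_arm(motion=[0,0,2,0,0,0,4,0,-1,-2,5,0,-2,-4,5,0,-2,-5,5,0,-2,-5,5,0,-2,-5,5,0])

```text
time_s: 62.7
ee_pos: [0.4329, 0.2144, 0.2553]
eef_rot: [[0.157, -0.988, -0.001], [-0.988, -0.157, -0.001], [0.001, 0.001, -1.0]]
ft_force: [0.2, 1.6, 1.0]
opening: 0.045
```

```bash
python3 y.py;python3 -c "
from h import *
grab('scene','s50');grab('side','d50')"
```

```text
-80.95640054843585 [0.4329 0.2144 0.2553] [0.1653 1.5767 0.9745] [ 0.0014  0.0124 -0.0098] 0.044990370656838995 62.7
```

View pics/s50.png

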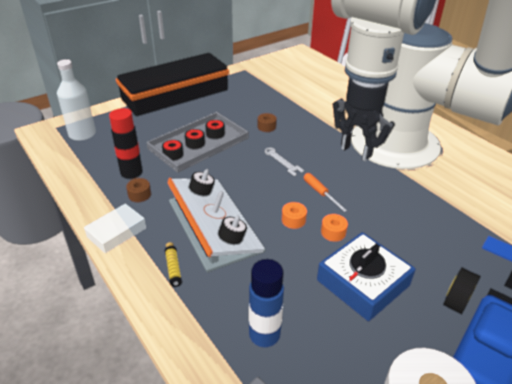

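View pics/d50.png

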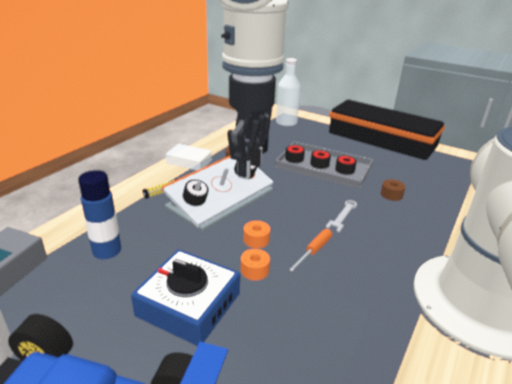

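```bash
python3 -c "
from bench import ctrl
print(ctrl.sign_off())"
```

```text
the job is handed in; nothing more can be done
None
```

The job is done in the order asked and was handed in at about 63 s. I had no verdict back.

- **Dial off:** I turned the dial anticlockwise until the torque rose at its stop, with the pointer on the first tick.
- **Red wheels:** All three were drawn off along their spindles and lie flat in the tray.
- **White wheels:** Only two white wheels were in the scene. Each was tilted to the 20° slope by pressing it on the hot plate, then slid onto pin3 and pin1 until it pressed on the plate. Both bottomed out at the same height, and the pictures show them flush.
- **Dial on the mark:** I then turned the dial up to the flag. In the close picture after letting go, the pointer and flag line up to within about 0.2°.
- **Other things on the table:** They look unmoved in the last pictures.

**What went wrong or disagreed:**
- The first white wheel's rim caught a spindle tip and turned in the grip. I rolled it back on the table, let it fall flat and gripped it again. No harm shows.
- My camera fit put the white faces about 6–7 mm lower on the spindles than a seated wheel should read. I put that down to error in the fit, since both wheels had reached the plate.
- Pressing the first white wheel on the plate to tilt it briefly reached 66 N at the wrist. That force went through the wheel held in the fingers, not the gripper body, and is under the 120 N wrist limit.

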